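Pack the painting kit in layers and lock its tray

ROBOT

A 6-joint arm with a two-finger parallel gripper is mounted at the origin on the work surface. World frame = base frame: x ahead of the robot, y to its left, z up, the work surface at z = 0. Lengths are in mm, angles in rad, forces in N, time in s.
With the tool pointing down it reaches from about 375 to 975 mm from the base axis. Payload 3.8 kg.
Tool frame: the origin (TCP) lies at the very end of the fingers, on their centre line; the grasp point (between the pads) lies 19 mm behind it; z points along the fingers, y is the line along which they close (so a half turn about z gives the same grasp; the last joint's range is limited). The gripper opens to 85 mm and grips with 20 to 120 N. Pads are 22 mm wide; open, the fingers measure 114 mm over their backs; the gripper's body (76 mm by 85 mm) begins 54 mm behind the grasp point. The pads swing forward as they close: fully open they stand 13 mm farther back than shut.
Start: joints at [-1.386, 0.264, 1.604, -0, 1.274, -0.037], TCP at [148.485, -658.46, 195.08] pointing down, gripper open.
Joint ranges: [-2.63, 2.63], [-0.94, 2.18], [0.31, 2.57], [-1.31, 4.45], [0, 2.66], [-2.55, 2.55]. Speed limits (rad/s): [2.57, 2.57, 3.14, 3.14, 3.14, 3.14].

INTERFACE

Orientations are given as a 3x3 rotation matrix whose columns are the frame's x, y, z axes.
In Python, from rig import get_obs, cams, job_done gives the robot as it stands. The module is installed in compiled form; this text tells all that it offers.
- The arm moves only by the tool play_rows, never from a script. Its argument "moves" is a list of rows, each an object of numbers: "dx", "dy", "dz": the shift along the tool's x, y, z in m; "rx", "ry", "rz": the turn, a rotation vector about the tool's x, y, z in rad; "claw": the opening, from 0 (shut) to 1 (fully open). A call has exactly 8 rows; each row is the pose to reach, as a shift and turn from the pose commanded when the call began, along the tool's axes at that moment; what a row does not reach only later rows make up. A row lasts 1/8 s, in which the tool goes at most 62.5 mm and 10.7 degrees, less where a joint would pass 70% of its speed; a pose out of reach is approached as far as the arm can. A call with a gripper value outside its range is refused whole. The fingers move at their own pace and stop on an object; the grip force is fixed at half the most. Time passes only in rows, so rows that repeat a pose let the fingers close, or fill a call up. It gives the time, the measured TCP pose, the force, the opening and the grip force at its end, in the units of the state.
- get_obs(): the state, without advancing time (a new reading comes with each control period).
- cams.capture(name): name is "scene" or "side" or "wrist"; returns a dict with "img" (420x560x3 uint8, red, green, blue), "fx", "fy", "cx", "cy" (pixels), "R" (3x3) and "t" (3): a world point X has camera coordinates R X + t; the wrist camera has in their place "mount" (4x4, takes a point from camera to tool coordinates, whose origin is the TCP and whose axes are the flange's). Camera axes: x right, y down, z forward; pixel columns grow to the right and rows downward; lengths in mm; the calibration is good to about 2 mm. A picture is of the moment at which its call begins: read the wrist's pose just before it. There is no depth.
- job_done(): hands the job in; it is judged then, once.
The state is a dict: "time": time; "joint_pos": joint angles; "joint_vel": joint speeds; "tau": joint torques, N m; "eef_pos": TCP position; "tool_rot": TCP orientation; "ft_force": force on the tool from outside, world axes, zero at the start; "moment": the same for the moment, N m; "width": finger opening in mm; "finger_force": force on a finger pad.
Only numpy, scipy, OpenCV 4.12 (cv2) and the standard library are available. Lean on these libraries where they do the work, as an engineer would, in place of code of your own. Each camera call takes 0.05 s, during which the arm holds its last target. There are 200 camera calls.

TASK

Put the painting kit away: slide the catch fully clear, draw the cabinet's tray out to its end stop, lay every paint pad that is out on the bench flat in the bay of its own colour, then lay the palette over them on the tray's ledges with its grip up and along the row of bays, and last lay each brush flat on the palette, parallel to the grip and centred lengthwise, not more than one on either side of the grip. Then push the tray fully home with everything still in place and slide the catch fully back across it; leave the tub of paint and the roll of tape alone.

Things in the scene. Friction and masses are not known exactly. Their poses are not given: they have to be found in the camera images.
- drawer (a joint): Pull-out tray of the kit cabinet, in m: 0 = pushed fully home under the cabinet, 0.170 = drawn out to its end stop. It slides straight along the cabinet's own -x, with about 3 N of friction and no spring, and stays where it is left.
- catch (a joint): Sliding catch on the cabinet's top, at the front edge, right-hand side seen from the handle; in m: 0 = engaged, its steel tongue hanging across the tray's front edge; 0.042 = slid fully clear towards the cabinet's own -y (end stop). About 1.5 N of friction; stays where it is left.
- catch_knob (a point): Middle of the catch's orange knob, a block 22 x 22 mm and 26 mm high, its foot 108 mm above the bench and its top at 134 mm. Axes as the cabinet's; the knob slides along y. The tongue reaches 45 mm from here towards the handle and hangs down to 55 mm above the bench.
- cabinet: Low plywood kit cabinet, fixed to the bench, 256 mm wide, its top 100 mm above the bench, open at the front. Origin: on the bench, right below the middle of the tray as it stands when fully drawn out; +x points from the tray into the cabinet. The cabinet's front edge lies 85 mm beyond the origin in x and its back 290 mm. The opening under its top is 90 mm high.
- tray_mid (a point): Centre of the tray's inner floor, 12 mm above the bench; moves with the tray. x runs from handle to cabinet, y left, z up. Inside 170 (x) by 212 mm (y); walls 8 mm (front 12) thick, 52 mm above this floor. A ledge 14 mm wide runs along the front and back walls, top 42 mm above the floor, for the palette. Between the ledges two dividers, 4 mm thick, 16 mm high, part three bays in y.
- handle (a point): Middle of the tray's steel handle: a round bar 12 mm thick and 110 mm long along the tray's y, 58 mm above the bench, 139 mm in front (-x) of tray_mid and its axis 42 mm in front of the tray's front face. Can be pinched from above.
- bay_red (a point): Middle of the red-floored bay of the tray, on its floor; same axes as the tray. The bay is 142 mm (x) by 68 mm (y).
- bay_yellow (a point): Middle of the yellow-floored bay of the tray, on its floor; same axes as the tray. The bay is 142 mm (x) by 68 mm (y).
- bay_green (a point): Middle of the green-floored bay of the tray, on its floor; same axes as the tray. The bay is 142 mm (x) by 68 mm (y).
- pad_red: Paint pad with a red plate: 128 mm long (x), 58 mm wide (y), grey foam and plate together 16 mm high; on top a wooden grip block in the middle, 24 mm (x) by 46 mm (y) by 20 mm high, total height 36 mm. 90 g. Origin: centre of its underside. May be absent.
- pad_yellow: Paint pad with a yellow plate: 128 mm long (x), 58 mm wide (y), grey foam and plate together 16 mm high; on top a wooden grip block in the middle, 24 mm (x) by 46 mm (y) by 20 mm high, total height 36 mm. 90 g. Origin: centre of its underside. May be absent.
- pad_green: Paint pad with a green plate: 128 mm long (x), 58 mm wide (y), grey foam and plate together 16 mm high; on top a wooden grip block in the middle, 24 mm (x) by 46 mm (y) by 20 mm high, total height 36 mm. 90 g. Origin: centre of its underside. May be absent.
- palette: White mixing palette: a plate 158 mm (x) by 200 mm (y), 6 mm thick, with a grey grip ridge standing on its middle: 18 mm (x) by 70 mm (y), 22 mm high (total height 28 mm). 220 g. Origin: centre of its underside; z points up through the ridge.
- brush_a: Flat paint brush with a medium brown handle, lying flat, 190 mm long (x, bristles at +x), 18 mm high. Handle 22 mm wide from x = -95 to +25 mm; head (ferrule and black bristles) 38 mm wide from +24 to +95 mm. 70 g, its balance point about 10 mm from the origin. Origin: middle of its length, on its underside. May be absent.
- brush_b: Flat paint brush just like brush_a, but with a dark brown handle. May be absent.
- tub: Bystander: white tub of black paint, 90 mm across, 70 mm high; origin centre of underside.
- tape: Bystander: roll of yellow tape lying flat, 100 mm across, 25 mm high; origin centre of underside.
Things that resemble listed ones, but are neither listed nor needed, are in the scene too. What is meant by the pad_red is not purple, and is the smaller of those in its own colour.

How it is judged (in metres and radians):
On the way, in this order (a step that is already met when the one before it is completed fails the run):
1. the catch is slid clear of the tray (value of joint catch above 0.035 m), for 0.2 s.
2. the tray is drawn out to its end stop (value of joint drawer above 0.16 m), for 0.2 s.
3. every pad that is there lies in the bay of its colour (x of pad_red in the frame of bay_red between -0.012 and 0.012 m and y of pad_red in the frame of bay_red between -0.01 and 0.01 m and z of pad_red in the frame of bay_red below 0.006 m and angle between each of pad_red, pad_yellow, pad_green's own z axis and vertical below 0.15 rad and x of pad_yellow in the frame of bay_yellow between -0.012 and 0.012 m and y of pad_yellow in the frame of bay_yellow between -0.01 and 0.01 m and z of pad_yellow in the frame of bay_yellow below 0.006 m and x of pad_green in the frame of bay_green between -0.012 and 0.012 m and y of pad_green in the frame of bay_green between -0.01 and 0.01 m and z of pad_green in the frame of bay_green below 0.006 m), for 0.2 s.
4. the palette lies on the ledges over the pads (x of palette in the frame of tray_mid between -0.011 and 0.011 m and y of palette in the frame of tray_mid between -0.011 and 0.011 m and z of palette in the frame of tray_mid between 0.036 and 0.048 m and angle between palette's own z axis and vertical below 0.06 rad), for 0.2 s.
5. every brush that is there lies on the palette ((x of brush_a in the frame of palette between 0.024 and 0.068 m or x of brush_a in the frame of palette between -0.068 and -0.024 m) and y of brush_a in the frame of palette between -0.02 and 0.02 m and y of brush_a in the frame of tray_mid between -0.02 and 0.02 m and z of brush_a in the frame of palette between 0 and 0.011 m and angle between the x axis of each of brush_a, brush_b and the y axis of palette, either way round below 0.2 rad and angle between each of brush_a, brush_b's own z axis and vertical below 0.12 rad and (x of brush_b in the frame of palette between 0.024 and 0.068 m or x of brush_b in the frame of palette between -0.068 and -0.024 m) and y of brush_b in the frame of palette between -0.02 and 0.02 m and y of brush_b in the frame of tray_mid between -0.02 and 0.02 m and z of brush_b in the frame of palette between 0 and 0.011 m and horizontal distance between brush_a and brush_b above 0.06 m), for 0.2 s.
6. the tray is pushed home, the catch still clear (value of joint drawer below 0.01 m and value of joint catch above 0.03 m), for 0.2 s.
At the end, for the whole second after the job is handed in: Tray home (under 10 mm open), catch across it (under 8 mm); pads flat in their colours' bays (12, 10 mm); palette level on the ledges, grip up, within 11 mm; brushes flat on it, 24 to 68 mm off its middle line, within 20 mm lengthwise and 0.2 rad, over 60 mm apart; all at rest (all of step 3 and all of step 4 and all of step 5 and value of joint catch below 0.008 m and value of joint drawer below 0.01 m and linear speed of each of pad_red, pad_yellow, pad_green, palette, brush_a, brush_b below 0.03 m/s); the robot touches nothing.
It fails at once if the tub of paint is moved more than 3 cm (distance of tub from where it was at the start of the episode above 0.03 m).
It fails at once if the roll of tape is moved more than 3 cm (distance of tape from where it was at the start of the episode above 0.03 m).
Of pad_red, pad_yellow, pad_green only 2 to 3 are there at a start; the rules pass over those that are not, and their reading is None.
Of brush_a, brush_b only 1 to 2 are there at a start; the rules pass over those that are not, and their reading is None.
At some moment in a run one of pad_red, pad_yellow, pad_green, brush_a, brush_b may be knocked a few centimetres aside while the robot is not near it.
Once in a run the grip may slacken for a moment while it holds something.
It also fails if it takes over 208 s, if anything falls off the work surface, if the arm or the gripper's body presses on something with over 40 N, if the wrist force passes 120 N, or if a joint passes its speed limit or range.

## Working session

There is one attempt and no reset: what is moved stays moved. The work goes in short steps, Python scripts to look and compute and a tool call to move; the robot and the scene stay as the last step left them, time stands still between calls to the robot, and variables do not carry over. Pictures are saved under pics/ and viewed, at most 14 in all, crops included, and the job is handed in when it is done.

Besides the shell and the picture viewer there is one more tool, called in YAML: its name, and indented under it one key for each argument. play_rows: Moves the arm, as the interface text tells. Its arguments: {"type":"object","properties":{"moves":{"type":"array","items":{"type":"object","properties":{"dx":{"type":"number"},"dy":{"type":"number"},"dz":{"type":"number"},"rx":{"type":"number"},"ry":{"type":"number"},"rz":{"type":"number"},"claw":{"type":"number"}}}}},"required":["moves"]}

```bash
mkdir -p pics; python3 - <<'E'
from rig import get_obs,cams
import cv2,numpy as np
o=get_obs();print(o)
for n in("scene","side"):
    c=cams.capture(n);cv2.imwrite(f"pics/{n}0.png",c["img"][:,:,::-1]);print(n,[c[k] for k in("fx","fy","cx","cy")],c["R"],c["t"])
c=cams.capture("wrist");print(c["mount"],c["fx"],c["cx"],c["cy"]);cv2.imwrite("pics/w0.png",c["img"][:,:,::-1])
E
```

```text
{'time': 0.0, 'joint_pos': array([-1.38591861e+00,  2.64760646e-01,  1.60542286e+00, -7.54223790e-06,
        1.27365769e+00, -3.68781682e-02]), 'joint_vel': array([ 0.00098344, -0.00017063,  0.00122345,  0.0010461 , -0.00194096,
       -0.00116953]), 'tau': array([-6.74696412e-05, -5.15110195e+01, -3.67316294e+01, -5.06382585e-04,
        1.29071155e-02,  1.12960922e-05]), 'eef_pos': array([ 148.31990003, -657.65934546,  193.73065982]), 'tool_rot': array([[ 9.75512287e-01,  2.19944543e-01, -4.20430359e-04],
       [ 2.19944932e-01, -9.75509789e-01,  2.20889984e-03],
       [ 7.57015344e-05, -2.24728046e-03, -9.99997472e-01]]), 'ft_force': array([-0.5231554 ,  0.72438989,  0.3824991 ]), 'moment': array([ 0.01491765,  0.0077973 , -0.07550435]), 'finger_force': 0.0, 'width': 85.2431490463601}
scene [382.4975713463214, 382.4975713463214, 281.342482294277, 216.68724296659366] [[ 0.56922919  0.82217775 -0.00137183]
 [ 0.45374398 -0.31553712 -0.8333983 ]
 [-0.6856344   0.47377218 -0.55267114]] [-182.75334942 -184.60029672 1609.52441555]
side [435.89970680172513, 435.89970680172513, 276.3125896143272, 211.0272277787019] [[-0.97898588 -0.20379142  0.0074633 ]
 [-0.1309349   0.60009307 -0.78914153]
 [ 0.1563416  -0.77353562 -0.61416606]] [ 483.51159787  203.9501097  1108.88055315]
[[ 3.83177019e-04 -9.61769219e-01 -2.73860954e-01  6.89710567e+01]
 [ 9.99999874e-01  4.57066549e-04 -2.06000766e-04  5.33544739e-01]
 [ 3.23297877e-04 -2.73860841e-01  9.61769273e-01 -1.79867533e+02]
 [ 0.00000000e+00  0.00000000e+00  0.00000000e+00  1.00000000e+00]] 329.03189282870517 281.7243258135828 213.95927795007685
```

View pics/scene0.png

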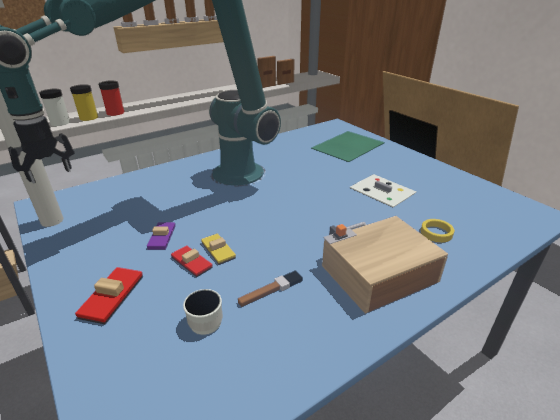

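View pics/side0.png

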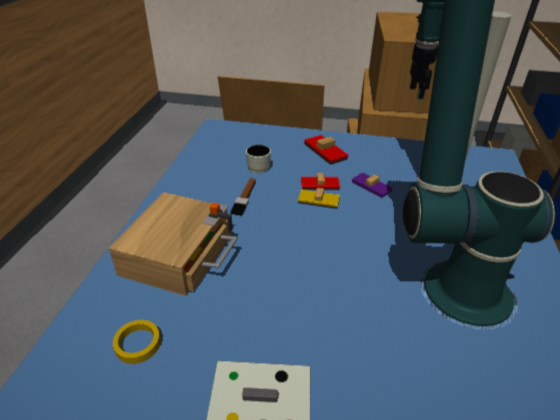

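The scene view shows a small red pad at (191,260), a big red pad at (110,292), a purple pad at (161,235) and a yellow pad at (218,248). It also shows a medium-brown brush at (270,290), the palette at (383,189), the tub at (204,311), the tape at (437,231), and the cabinet with its orange knob at (340,230). No green pad or second brush is visible yet. Candidates for pad_red are the pads at (191,260), (110,292) and (161,235). The one at (191,260) fits, because it is red and the smaller of the two reds. I'll confirm this in an enlarged crop.

```bash
cat > h.py <<'E'
import numpy as np,cv2
from rig import get_obs,cams
from scipy.spatial.transform import Rotation as Rot
def cap(n):
    o=get_obs();c=cams.capture(n)
    if n=="wrist":
        M=np.eye(4);M[:3,:3]=o["tool_rot"];M[:3,3]=o["eef_pos"];M=M@c["mount"]
        c["R"]=M[:3,:3].T;c["t"]=-c["R"]@M[:3,3]
    c["hsv"]=cv2.cvtColor(c["img"],cv2.COLOR_RGB2HSV);return c
def ray(c,uv):
    d=c["R"].T@np.array([(uv[0]-c["cx"])/c["fx"],(uv[1]-c["cy"])/c["fy"],1]);return -c["R"].T@c["t"],d/np.linalg.norm(d)
def onz(c,uv,z):
    o,d=ray(c,uv);return o+d*(z-o[2])/d[2]
def tri(*cu):
    A=0;b=0
    for c,uv in cu:
        o,d=ray(c,uv);P=np.eye(3)-np.outer(d,d);A=A+P;b=b+P@o
    return np.linalg.solve(A,b)
def proj(c,X):
    p=c["R"]@np.asarray(X,float)+c["t"];return np.array([c["fx"]*p[0]/p[2]+c["cx"],c["fy"]*p[1]/p[2]+c["cy"]])
def blobs(c,lo,hi,amin=20):
    m=cv2.inRange(c["hsv"],np.array(lo),np.array(hi))
    cs,_=cv2.findContours(m,cv2.RETR_EXTERNAL,cv2.CHAIN_APPROX_NONE)
    return sorted([k for k in cs if cv2.contourArea(k)>=amin],key=cv2.contourArea,reverse=True)
def rect(c,k,z):
    P=np.array([onz(c,p[0],z)[:2] for p in k],np.float32);r=cv2.minAreaRect(P)
    (w,h),a=r[1],r[2]
    if h>w:w,h,a=h,w,a+90
    return np.round(r[0],1),round(w,1),round(h,1),round((a+90)%180-90,1)
def save(c,n,box=None,s=1):
    im=c["img"][:,:,::-1]
    if box: im=im[box[1]:box[3],box[0]:box[2]]
    cv2.imwrite("pics/"+n,cv2.resize(im,None,fx=s,fy=s,interpolation=cv2.INTER_CUBIC))
def move(tgt,yaw=None):
    """tool shift for world target (mm) and rz for yaw(deg) of tool y axis; tool-down assumed"""
    o=get_obs();R=o["tool_rot"];return R.T@(np.array(tgt)-o["eef_pos"])/1e3
E
python3 - <<'E'
from h import *
s=cap("scene");d=cap("side")
for n,lo,hi in[("red",(0,200,120),(4,255,255)),("yel",(22,180,120),(32,255,255)),("pur",(125,120,60),(150,255,255)),("grn",(45,120,50),(80,255,255)),("orange",(5,190,150),(14,255,255))]:
    for c,cn in((s,"S"),(d,"D")):
        for k in blobs(c,lo,hi,12)[:5]:
            m=cv2.moments(k);print(n,cn,[round(m["m10"]/m["m00"],1),round(m["m01"]/m["m00"],1)],cv2.contourArea(k),rect(c,k,16))
a=cv2.resize(s["img"][215:325,70:310],(800,366),interpolation=cv2.INTER_CUBIC)
b=cv2.resize(d["img"][180:300,100:250],(400,234)[:2],interpolation=cv2.INTER_CUBIC)
e=cv2.resize(s["img"][205:315,310:450],(400,234),interpolation=cv2.INTER_CUBIC)
cv2.imwrite("pics/c1.png",np.vstack([a,np.hstack([b,e])])[:,:,::-1])
E
```

```text
red D [327.2, 149.7] 280.0 (array([ 434.6, -626.7]), 173.0, 77.1, -48.3)
red D [319.6, 182.2] 222.5 (array([ 425.7, -389. ]), 121.6, 47.9, 12.4)
yel D [135.4, 338.8] 1261.5 (array([748.6, 316.5]), 99.0, 96.0, 73.3)
yel D [318.7, 197.7] 312.0 (array([ 418.2, -302.4]), 124.8, 63.0, -1.3)
yel D [232.1, 416.4] 50.5 (array([488.6, 441.3]), 19.5, 11.7, 12.0)
pur S [160.2, 238.8] 272.0 (array([ 266.8, -427.3]), 133.9, 58.3, -35.0)
pur D [370.6, 185.0] 311.0 (array([ 256.3, -412.5]), 132.6, 70.8, -34.8)
grn D [233.1, 375.3] 39.5 (array([510.4, 358.4]), 14.8, 14.7, 56.8)
orange D [213.8, 205.3] 23.5 (array([ 732.4, -190.4]), 24.9, 20.7, 12.3)
```

View pics/c1.png

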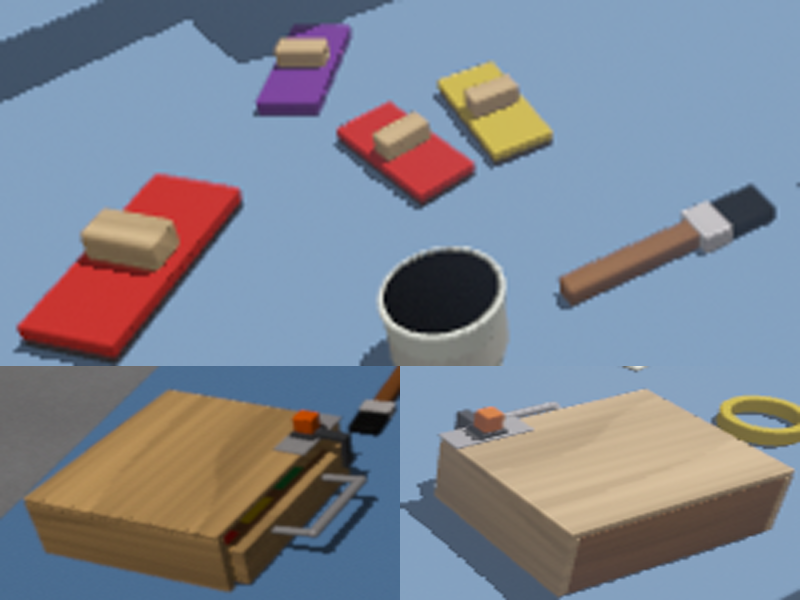

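The crop confirms it. The pad at (191,260) is the small plain-red one, the pad at (110,292) is clearly larger, and the third is purple. In the side crop the bay floors run red, yellow, green towards the catch.

```bash
python3 - <<'E'
from h import *
s=cap("scene");d=cap("side")
S=[(323,239.8),(395.8,216.3),(447.6,253.9),(372,284.5)]
D=[None,(185.5,269.2),(110.5,247.7),(163.7,192.3)]
for i in range(4):
    print("S",onz(s,S[i],100).round(0), "D", D[i] and onz(d,D[i],100).round(0), D[i] and tri((s,S[i]),(d,D[i])).round(0))
for c in(s,d):
    k=blobs(c,(5,130,120),(14,255,255),10)
    for q in k[:3]: m=cv2.moments(q);print("orange",m["m10"]/m["m00"],m["m01"]/m["m00"],m["m00"])
for n,lo,hi in[("red",(0,150,100),(4,255,255)),("red2",(175,150,100),(179,255,255)),("yel",(20,110,110),(32,255,255))]:
    for q in blobs(s,lo,hi,30)[:4]: m=cv2.moments(q);print(n,[round(m["m10"]/m["m00"],1),round(m["m01"]/m["m00"],1)],m["m00"],rect(s,q,16))
E
```

```text
S [663. -97. 100.] D None None
S [698. 158. 100.] D [678. 167. 100.] [686. 165.  93.]
S [897. 131. 100.] D [886. 136. 100.] [892. 134.  96.]
S [ 865. -115.  100.] D [ 853. -113.  100.] [ 859. -114.   97.]
orange 341.0 227.2901234567901 27.0
orange 213.19710144927535 207.35072463768114 57.5
red [108.2, 297.0] 1199.5 (array([ 438.6, -625.5]), 181.9, 85.8, -48.3)
red [112.3, 101.5] 393.0 (array([-1295.6,  -179.1]), 573.4, 108.9, -11.7)
red [196.7, 264.7] 177.0 (array([ 464.5, -391.4]), 54.5, 51.3, 12.0)
red [180.1, 253.2] 75.5 (array([ 392.6, -406.6]), 50.1, 42.4, -78.8)
red2 [196.3, 265.6] 48.0 (array([ 437.6, -399.3]), 123.6, 57.6, 13.2)
yel [436.9, 230.1] 541.5 (array([748. , 315.2]), 127.1, 96.7, -64.1)
yel [85.3, 106.6] 435.0 (array([-1282.9,  -340.8]), 561.8, 110.0, -8.3)
yel [218.6, 249.6] 327.0 (array([ 426.4, -308.4]), 131.9, 57.0, -2.2)
```

play_rows:
  moves:
    - {"dx": 0.58, "dy": -0.52, "dz": -0.136, "rz": -2.79, "claw": 1}
    - {"dx": 0.58, "dy": -0.52, "dz": -0.136, "rz": -2.79, "claw": 1}
    - {"dx": 0.58, "dy": -0.52, "dz": -0.136, "rz": -2.79, "claw": 1}
    - {"dx": 0.58, "dy": -0.52, "dz": -0.136, "rz": -2.79, "claw": 1}
    - {"dx": 0.58, "dy": -0.52, "dz": -0.136, "rz": -2.79, "claw": 1}
    - {"dx": 0.58, "dy": -0.52, "dz": -0.136, "rz": -2.79, "claw": 1}
    - {"dx": 0.58, "dy": -0.52, "dz": -0.136, "rz": -2.79, "claw": 1}
    - {"dx": 0.58, "dy": -0.52, "dz": -0.136, "rz": -2.79, "claw": 1}

```text
$.moves[0]: bad value
```

play_rows:
  moves:
    - {"dx": 0.3, "dy": -0.26, "dz": -0.07, "rz": -1.4, "claw": 1}
    - {"dx": 0.3, "dy": -0.26, "dz": -0.07, "rz": -1.4, "claw": 1}
    - {"dx": 0.3, "dy": -0.26, "dz": -0.07, "rz": -1.4, "claw": 1}
    - {"dx": 0.3, "dy": -0.26, "dz": -0.07, "rz": -1.4, "claw": 1}
    - {"dx": 0.3, "dy": -0.26, "dz": -0.07, "rz": -1.4, "claw": 1}
    - {"dx": 0.3, "dy": -0.26, "dz": -0.07, "rz": -1.4, "claw": 1}
    - {"dx": 0.3, "dy": -0.26, "dz": -0.07, "rz": -1.4, "claw": 1}
    - {"dx": 0.3, "dy": -0.26, "dz": -0.07, "rz": -1.4, "claw": 1}

```text
$.moves[0]: bad value
```

play_rows:
  moves:
    - {"dx": 0.038, "dy": -0.033, "dz": -0.009, "rx": 0, "ry": 0, "rz": -0.17, "claw": 1.0}
    - {"dx": 0.076, "dy": -0.066, "dz": -0.018, "rx": 0, "ry": 0, "rz": -0.34, "claw": 1.0}
    - {"dx": 0.114, "dy": -0.1, "dz": -0.027, "rx": 0, "ry": 0, "rz": -0.51, "claw": 1.0}
    - {"dx": 0.152, "dy": -0.132, "dz": -0.036, "rx": 0, "ry": 0, "rz": -0.68, "claw": 1.0}
    - {"dx": 0.19, "dy": -0.165, "dz": -0.045, "rx": 0, "ry": 0, "rz": -0.85, "claw": 1.0}
    - {"dx": 0.228, "dy": -0.2, "dz": -0.054, "rx": 0, "ry": 0, "rz": -1.02, "claw": 1.0}
    - {"dx": 0.266, "dy": -0.23, "dz": -0.063, "rx": 0, "ry": 0, "rz": -1.2, "claw": 1.0}
    - {"dx": 0.3, "dy": -0.26, "dz": -0.07, "rx": 0, "ry": 0, "rz": -1.4, "claw": 1.0}

```text
time: 1.35
eef_pos: [384.9, -337.5, 265.8]
tool_rot: [[-0.045, 0.999, 0.001], [0.999, 0.045, -0.001], [-0.001, 0.001, -1.0]]
ft_force: [-0.3, -0.6, -0.3]
width: 85.7
finger_force: 0.0
```

play_rows:
  moves:
    - {"dx": 0.3, "dy": 0.23, "dz": -0.064, "rx": 0, "ry": 0, "rz": -1.4, "claw": 1.0}
    - {"dx": 0.3, "dy": 0.23, "dz": -0.064, "rx": 0, "ry": 0, "rz": -1.4, "claw": 1.0}
    - {"dx": 0.3, "dy": 0.23, "dz": -0.064, "rx": 0, "ry": 0, "rz": -1.4, "claw": 1.0}
    - {"dx": 0.3, "dy": 0.23, "dz": -0.064, "rx": 0, "ry": 0, "rz": -1.4, "claw": 1.0}
    - {"dx": 0.3, "dy": 0.23, "dz": -0.064, "rx": 0, "ry": 0, "rz": -1.4, "claw": 1.0}
    - {"dx": 0.3, "dy": 0.23, "dz": -0.064, "rx": 0, "ry": 0, "rz": -1.4, "claw": 1.0}
    - {"dx": 0.3, "dy": 0.23, "dz": -0.064, "rx": 0, "ry": 0, "rz": -1.4, "claw": 1.0}
    - {"dx": 0.3, "dy": 0.23, "dz": -0.064, "rx": 0, "ry": 0, "rz": -1.4, "claw": 1.0}

```text
time: 2.35
eef_pos: [603.0, -28.6, 329.1]
tool_rot: [[-0.992, 0.126, 0.0], [0.126, 0.992, 0.0], [-0.0, 0.0, -1.0]]
ft_force: [-0.6, -0.4, 0.6]
width: 85.4
finger_force: 0.0
```

```bash
python3 - <<'E'
from h import *
w=cap("wrist");save(w,"w1.png",None,1.3);o=get_obs();print(o["eef_pos"],o["tool_rot"].round(3))
for n,lo,hi in[("or",(4,150,120),(15,255,255)),("red",(0,150,60),(3,255,255)),("yel",(22,150,60),(32,255,255)),("grn",(45,100,30),(85,255,255))]:
    for q in blobs(w,lo,hi,30)[:4]: print(n,cv2.minAreaRect(q),cv2.contourArea(q))
E
```

```text
[602.61304774 -29.20354315 329.0415245 ] [[-0.992  0.125 -0.   ]
 [ 0.125  0.992 -0.   ]
 [ 0.    -0.    -1.   ]]
or ((275.5, 244.0), (16.0, 17.0), 90.0) 262.5
red ((7.683241844177246, 78.46054077148438), (101.99313354492188, 39.91607666015625), 62.59242630004883) 1934.5
yel ((66.14704895019531, 61.08823776245117), (107.44327545166016, 42.92880630493164), 75.96376037597656) 3383.0
yel ((515.5, 232.0), (58.0, 63.0), 90.0) 2849.5
grn ((541.5, 72.0), (12.0, 11.0), 90.0) 106.5
```

View pics/w1.png

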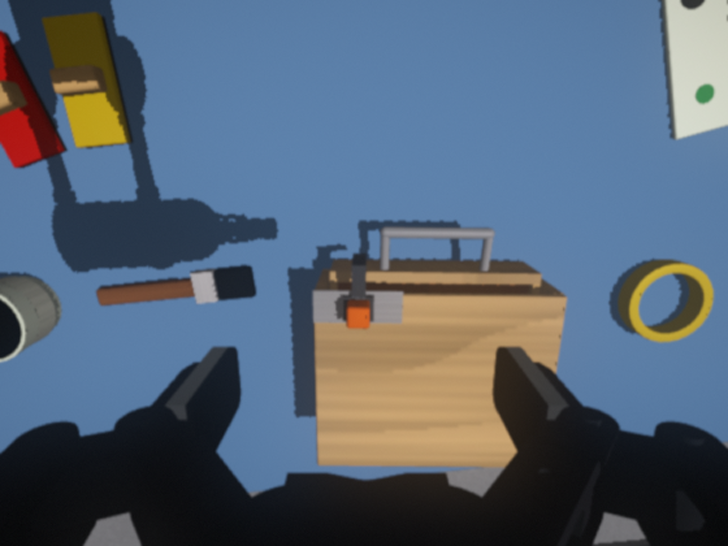

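The wrist view is at 1.3x. It shows the knob at (358,314), the handle bar from (383,232) to (493,234), and the cabinet front corners at (315,292) and (566,296). The brush lies from (98,296) to (254,280), with the yellow and red pads at top left.

```bash
python3 - <<'E'
from h import *
w=cap("wrist");s=cap("scene");d=cap("side")
P=[onz(w,np.array(p)/1.3,z).round(1) for p,z in[((315,292),100),((566,296),100),((318,465),100),((383,232),64),((493,234),64)]]
print(P)
f=P[1]-P[0];print("front len",np.linalg.norm(f),"yaw",np.degrees(np.arctan2(-f[0],f[1])));h=P[4]-P[3];print("handle yaw",np.degrees(np.arctan2(-h[0],h[1])))
k=blobs(w,(4,150,120),(15,255,255))[0];print(k[:,0].min(0),k[:,0].max(0))
print("knob tri",tri((w,(275.5,243)),(s,(341,228)),(d,(213.4,207))).round(1), onz(w,(275.5,244),125).round(1))
x=np.array([np.cos(-.12),np.sin(-.12)])
m=(P[0]+P[1])/2;print("origin",m[:2]-85*x, "handle", (P[3]+P[4])/2)
# knob lower part of img = far top edge z=134
print("knob top far",onz(w,(275.5,k[:,0].max(0)[1]),134), "near bottom", onz(w,(275.5,k[:,0].min(0)[1]),108))
bars=(P[3]+P[4])/2
for c,n in((s,"s"),(d,"d")): print(n,proj(c,bars))
E
```

```text
[array([656.5, -88.3, 100. ]), array([692. , 161.4, 100. ]), array([ 860.1, -117.2,  100. ]), array([610.9, -13.1,  64. ]), array([627.4, 101.3,  64. ])]
front len 252.21090380869737 yaw -8.091549631805817
handle yaw -8.207216411918147
[267 236] [284 252]
knob tri [677.  -46.1 126.2] [679.1 -47.2 125. ]
origin [589.86126595  46.72553762] handle [619.15  44.1   64.  ]
knob top far [686.06604023 -47.91329705 134.        ] near bottom [674.62512128 -46.89803024 108.        ]
s [348.61001937 226.19060277]
d [225.82717886 249.07916324]
```

play_rows:
  moves:
    - {"dx": -0.037, "dy": -0.004, "dz": 0.04, "rx": 0, "ry": 0, "rz": 0.016, "claw": 0.8}
    - {"dx": -0.076, "dy": -0.009, "dz": 0.08, "rx": 0, "ry": 0, "rz": 0.016, "claw": 0.8}
    - {"dx": -0.076, "dy": -0.009, "dz": 0.13, "rx": 0, "ry": 0, "rz": 0.016, "claw": 0.8}
    - {"dx": -0.076, "dy": -0.009, "dz": 0.18, "rx": 0, "ry": 0, "rz": 0.016, "claw": 0.8}
    - {"dx": -0.076, "dy": -0.009, "dz": 0.216, "rx": 0, "ry": 0, "rz": 0.016, "claw": 0.8}
    - {"dx": -0.076, "dy": -0.009, "dz": 0.216, "rx": 0, "ry": 0, "rz": 0.016, "claw": 0.8}
    - {"dx": -0.076, "dy": -0.009, "dz": 0.216, "rx": 0, "ry": 0, "rz": 0.016, "claw": 0.1}
    - {"dx": -0.076, "dy": -0.009, "dz": 0.216, "rx": 0, "ry": 0, "rz": 0.016, "claw": 0.1}

```text
time: 3.55
eef_pos: [678.5, -49.5, 116.3]
tool_rot: [[-0.989, 0.148, 0.005], [0.148, 0.989, -0.001], [-0.005, 0.0, -1.0]]
ft_force: [0.8, 0.6, 0.3]
width: 32.4
finger_force: 0.0
```

play_rows:
  moves:
    - {"dx": 0, "dy": 0, "dz": 0, "rx": 0, "ry": 0, "rz": 0, "claw": 0.1}
    - {"dx": 0, "dy": 0, "dz": 0, "rx": 0, "ry": 0, "rz": 0, "claw": 0.1}
    - {"dx": 0, "dy": -0.01, "dz": 0, "rx": 0, "ry": 0, "rz": 0, "claw": 0.1}
    - {"dx": 0, "dy": -0.02, "dz": 0, "rx": 0, "ry": 0, "rz": 0, "claw": 0.1}
    - {"dx": 0, "dy": -0.03, "dz": 0, "rx": 0, "ry": 0, "rz": 0, "claw": 0.1}
    - {"dx": 0, "dy": -0.038, "dz": 0, "rx": 0, "ry": 0, "rz": 0, "claw": 0.1}
    - {"dx": 0, "dy": -0.043, "dz": 0, "rx": 0, "ry": 0, "rz": 0, "claw": 0.1}
    - {"dx": 0, "dy": -0.043, "dz": 0, "rx": 0, "ry": 0, "rz": 0, "claw": 0.1}

```text
time: 4.55
eef_pos: [670.0, -92.2, 113.1]
tool_rot: [[-0.989, 0.148, -0.0], [0.148, 0.989, 0.0], [0.0, 0.0, -1.0]]
ft_force: [0.4, -0.1, 0.2]
width: 8.6
finger_force: 0.0
```

```bash
python3 - <<'E'
from h import *
w=cap("wrist");s=cap("scene");d=cap("side")
K=[]
for c in(w,s,d):
    k=blobs(c,(4,130,110),(15,255,255),8)
    for q in k[:2]: print(cv2.minAreaRect(q),cv2.contourArea(q))
im=np.hstack([cv2.resize(s["img"][200:260,310:390],(400,300)),cv2.resize(d["img"][170:260,160:280],(400,300))])
cv2.imwrite("pics/c2.png",np.vstack([im,cv2.resize(w["img"],(400,300)).repeat(1,0) if 0 else np.hstack([cv2.resize(w["img"],(400,300)),np.zeros((300,400,3),np.uint8)])])[:,:,::-1])
E
```

```text
((368.5, 252.0), (50.0, 45.0), 90.0) 1923.5
((340.5, 230.00001525878906), (8.43299388885498, 10.394155502319336), 11.309932708740234) 67.0
((213.5, 208.0), (10.0, 9.0), 90.0) 67.5
```

View pics/c2.png

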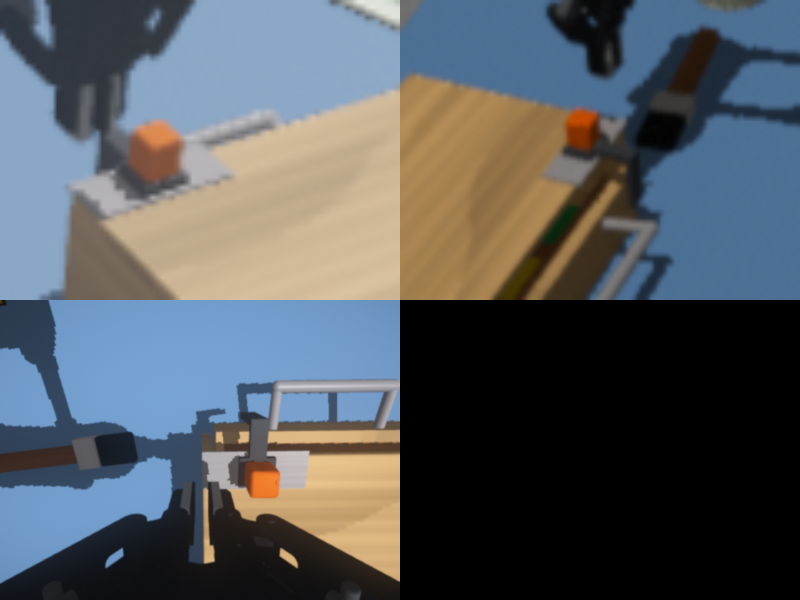

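```bash
python3 - <<'E'
from h import *
w=cap("wrist");s=cap("scene");d=cap("side");e=get_obs()["eef_pos"];print(e)
for c in(w,s,d): print(proj(c,e),proj(c,e+[0,0,19]))
print(onz(w,(368.5,252),134),onz(w,(368.5,252),128),tri((w,(368.5,252)),(s,(340.5,229.5)),(d,(213.5,207.5))),tri((s,(340.5,229.5)),(d,(213.5,207.5))))
for X in((677,-47,121),(665,-45,121),(655,-45,121),(680,-40,121)): print(X,proj(w,X),proj(s,X),proj(d,X))
E
```

```text
[670.08281715 -91.31699093 113.09215   ]
[282.88977469 244.23629975] [283.01788433 257.22207679]
[326.55517111 236.46865549] [327.00476094 230.81106304]
[221.40042433 201.04078229] [220.91921627 195.51174389]
[672.91084552 -46.88349176 134.        ] [675.60615106 -45.56489053 128.        ] [677.14724663 -45.95655144 122.95894724] [677.26584601 -47.31342238 122.45591772]
(677, -47, 121) [362.95902548 249.85182916] [340.66364836 229.93200926] [213.79258558 207.9218641 ]
(665, -45, 121) [364.82826337 229.24473214] [338.29073583 227.63652005] [217.82311641 208.94238811]
(655, -45, 121) [363.36738411 211.92420063] [335.89598986 225.94787744] [221.38688748 209.42668185]
(680, -40, 121) [375.82982274 253.06413418] [343.29241417 229.60967433] [211.90556052 209.32522024]
```

The knob at (677,-46,123) did not move. Both fixed views show the fingertips about 28 mm above the reported TCP, so I'll triangulate the tips.

```bash
python3 - <<'E'
from h import *
w=cap("wrist");s=cap("scene");d=cap("side");o=get_obs();print(o["eef_pos"],o["width"],o["time"])
print(tri((s,(326,227)),(d,(220.9,192.5))))
im=np.hstack([cv2.resize(s["img"][195:255,290:370],(400,300)),cv2.resize(d["img"][150:225,180:280],(400,300))])
cv2.imwrite("pics/c3.png",np.vstack([im,np.hstack([cv2.resize(w["img"][210:330,200:360],(400,300)),np.zeros((300,400,3),np.uint8)])])[:,:,::-1])
E
```

```text
[670.05786754 -91.43914922 113.08240566] 8.544806905714374 5.0
[668.07788695 -92.14247103 142.94029129]
```

View pics/c3.png

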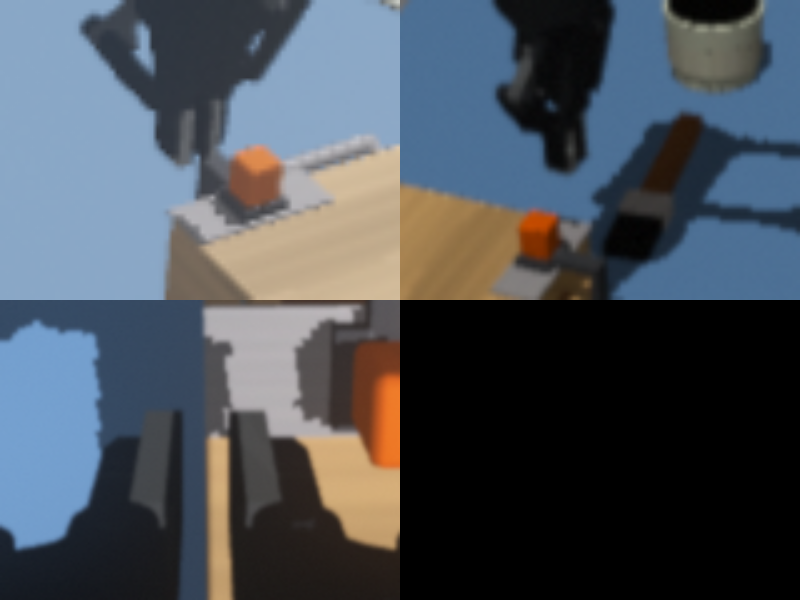

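play_rows:
  moves:
    - {"dx": 0, "dy": 0, "dz": -0.04, "rx": 0, "ry": 0, "rz": 0, "claw": 0.8}
    - {"dx": 0, "dy": 0.02, "dz": -0.04, "rx": 0, "ry": 0, "rz": 0, "claw": 0.8}
    - {"dx": 0, "dy": 0.0455, "dz": -0.04, "rx": 0, "ry": 0, "rz": 0, "claw": 0.8}
    - {"dx": 0, "dy": 0.0455, "dz": -0.04, "rx": 0, "ry": 0, "rz": 0, "claw": 0.8}
    - {"dx": 0, "dy": 0.0455, "dz": -0.01, "rx": 0, "ry": 0, "rz": 0, "claw": 0.8}
    - {"dx": 0, "dy": 0.0455, "dz": 0.01, "rx": 0, "ry": 0, "rz": 0, "claw": 0.8}
    - {"dx": 0, "dy": 0.0455, "dz": 0.025, "rx": 0, "ry": 0, "rz": 0, "claw": 0.8}
    - {"dx": 0, "dy": 0.0455, "dz": 0.025, "rx": 0, "ry": 0, "rz": 0, "claw": 0.8}

```text
time: 6.0
eef_pos: [675.2, -46.8, 85.9]
tool_rot: [[-0.989, 0.148, -0.004], [0.148, 0.989, 0.0], [0.004, -0.0, -1.0]]
ft_force: [-0.6, -0.1, 0.6]
width: 68.3
finger_force: 0.0
```

play_rows:
  moves:
    - {"dx": 0, "dy": 0, "dz": 0, "rx": 0, "ry": 0, "rz": 0, "claw": 0.1}
    - {"dx": 0, "dy": 0, "dz": 0, "rx": 0, "ry": 0, "rz": 0, "claw": 0.1}
    - {"dx": 0, "dy": 0, "dz": 0, "rx": 0, "ry": 0, "rz": 0, "claw": 0.1}
    - {"dx": 0, "dy": 0, "dz": 0, "rx": 0, "ry": 0, "rz": 0, "claw": 0.1}
    - {"dx": 0, "dy": 0, "dz": 0, "rx": 0, "ry": 0, "rz": 0, "claw": 0.1}
    - {"dx": 0, "dy": 0, "dz": 0, "rx": 0, "ry": 0, "rz": 0, "claw": 0.1}
    - {"dx": 0, "dy": 0, "dz": 0, "rx": 0, "ry": 0, "rz": 0, "claw": 0.1}
    - {"dx": 0, "dy": 0, "dz": 0, "rx": 0, "ry": 0, "rz": 0, "claw": 0.1}

```text
time: 7.0
eef_pos: [677.6, -46.8, 89.6]
tool_rot: [[-0.989, 0.148, 0.002], [0.148, 0.989, -0.0], [-0.002, -0.0, -1.0]]
ft_force: [-1.2, -0.7, 5.8]
width: 19.9
finger_force: 60.4
```

play_rows:
  moves:
    - {"dx": 0, "dy": -0.008, "dz": -0.003, "rx": 0, "ry": 0, "rz": 0, "claw": 0.1}
    - {"dx": 0, "dy": -0.016, "dz": -0.003, "rx": 0, "ry": 0, "rz": 0, "claw": 0.1}
    - {"dx": 0, "dy": -0.024, "dz": -0.003, "rx": 0, "ry": 0, "rz": 0, "claw": 0.1}
    - {"dx": 0, "dy": -0.032, "dz": -0.003, "rx": 0, "ry": 0, "rz": 0, "claw": 0.1}
    - {"dx": 0, "dy": -0.038, "dz": -0.003, "rx": 0, "ry": 0, "rz": 0, "claw": 0.1}
    - {"dx": 0, "dy": -0.042, "dz": -0.003, "rx": 0, "ry": 0, "rz": 0, "claw": 0.1}
    - {"dx": 0, "dy": -0.042, "dz": -0.003, "rx": 0, "ry": 0, "rz": 0, "claw": 0.1}
    - {"dx": 0, "dy": -0.042, "dz": -0.003, "rx": 0, "ry": 0, "rz": 0, "claw": 0.1}

```text
time: 8.0
eef_pos: [671.8, -87.8, 89.7]
tool_rot: [[-0.989, 0.148, 0.002], [0.148, 0.989, 0.001], [-0.002, 0.001, -1.0]]
ft_force: [7.3, 1.7, -6.5]
width: 20.1
finger_force: 60.2
```

play_rows:
  moves:
    - {"dx": 0, "dy": 0, "dz": 0, "rx": 0, "ry": 0, "rz": 0, "claw": 0.8}
    - {"dx": 0, "dy": 0, "dz": 0, "rx": 0, "ry": 0, "rz": 0, "claw": 0.8}
    - {"dx": 0, "dy": 0, "dz": -0.06, "rx": 0, "ry": 0, "rz": 0.1, "claw": 0.8}
    - {"dx": 0.01, "dy": 0.03, "dz": -0.08, "rx": 0, "ry": 0, "rz": 0.28, "claw": 0.5}
    - {"dx": 0.03, "dy": 0.05, "dz": -0.08, "rx": 0, "ry": 0, "rz": 0.46, "claw": 0.35}
    - {"dx": 0.05, "dy": 0.09, "dz": -0.08, "rx": 0, "ry": 0, "rz": 0.64, "claw": 0.35}
    - {"dx": 0.07, "dy": 0.123, "dz": -0.08, "rx": 0, "ry": 0, "rz": 0.82, "claw": 0.35}
    - {"dx": 0.07, "dy": 0.123, "dz": -0.08, "rx": 0, "ry": 0, "rz": 1.0, "claw": 0.35}

```text
time: 9.0
eef_pos: [618.1, 46.0, 171.5]
tool_rot: [[-0.407, 0.913, -0.0], [0.913, 0.407, 0.0], [0.001, -0.0, -1.0]]
ft_force: [0.9, -1.1, -0.3]
width: 29.9
finger_force: 0.0
```

play_rows:
  moves:
    - {"dx": 0, "dy": 0, "dz": 0, "rx": 0, "ry": 0, "rz": 0.18, "claw": 0.35}
    - {"dx": 0, "dy": 0, "dz": 0, "rx": 0, "ry": 0, "rz": 0.36, "claw": 0.35}
    - {"dx": 0, "dy": 0, "dz": 0, "rx": 0, "ry": 0, "rz": 0.57, "claw": 0.35}
    - {"dx": 0, "dy": 0, "dz": 0, "rx": 0, "ry": 0, "rz": 0.57, "claw": 0.35}
    - {"dx": 0, "dy": 0, "dz": 0, "rx": 0, "ry": 0, "rz": 0.57, "claw": 0.35}
    - {"dx": 0, "dy": 0, "dz": 0, "rx": 0, "ry": 0, "rz": 0.57, "claw": 0.35}
    - {"dx": 0, "dy": 0, "dz": 0, "rx": 0, "ry": 0, "rz": 0.57, "claw": 0.35}
    - {"dx": 0, "dy": 0, "dz": 0, "rx": 0, "ry": 0, "rz": 0.57, "claw": 0.35}

```text
time: 10.0
eef_pos: [619.5, 43.8, 171.1]
tool_rot: [[0.146, 0.989, -0.0], [0.989, -0.146, -0.0], [-0.0, -0.0, -1.0]]
ft_force: [-0.7, -0.6, -0.0]
width: 29.7
finger_force: 0.0
```

```bash
python3 - <<'E'
from h import *
w=cap("wrist");s=cap("scene");d=cap("side");o=get_obs();print(o["eef_pos"],o["width"],o["time"],o["tool_rot"].round(3))
im=np.hstack([cv2.resize(s["img"][185:260,300:400],(400,300)),cv2.resize(d["img"][170:290,160:320],(400,300))])
cv2.imwrite("pics/c4.png",np.vstack([im,np.hstack([cv2.resize(w["img"],(400,300)),np.zeros((300,400,3),np.uint8)])])[:,:,::-1])
E
```

```text
[619.49957798  43.77457945 171.07695335] 30.004657268525975 10.15 [[ 0.147  0.989  0.   ]
 [ 0.989 -0.147 -0.   ]
 [-0.     0.    -1.   ]]
```

View pics/c4.png

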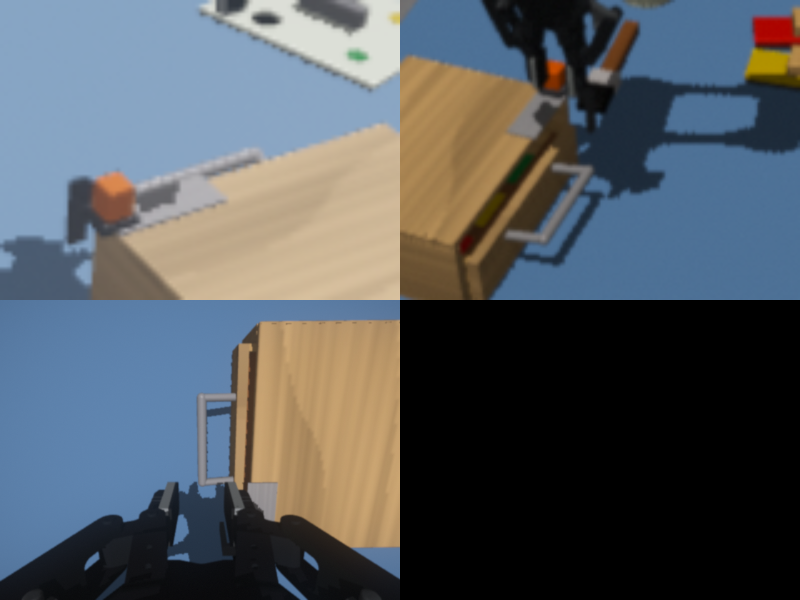

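play_rows:
  moves:
    - {"dx": 0, "dy": 0.001, "dz": 0.05, "rx": 0, "ry": 0, "rz": 0, "claw": 0.35}
    - {"dx": 0, "dy": 0.001, "dz": 0.1, "rx": 0, "ry": 0, "rz": 0, "claw": 0.35}
    - {"dx": 0, "dy": 0.001, "dz": 0.13, "rx": 0, "ry": 0, "rz": 0, "claw": 0.35}
    - {"dx": 0, "dy": 0.001, "dz": 0.149, "rx": 0, "ry": 0, "rz": 0, "claw": 0.35}
    - {"dx": 0, "dy": 0.001, "dz": 0.149, "rx": 0, "ry": 0, "rz": 0, "claw": 0}
    - {"dx": 0, "dy": 0.001, "dz": 0.149, "rx": 0, "ry": 0, "rz": 0, "claw": 0}
    - {"dx": 0, "dy": 0.001, "dz": 0.149, "rx": 0, "ry": 0, "rz": 0, "claw": 0}
    - {"dx": 0, "dy": 0.001, "dz": 0.149, "rx": 0, "ry": 0, "rz": 0, "claw": 0}

```text
time: 11.15
eef_pos: [620.0, 43.5, 21.4]
tool_rot: [[0.147, 0.989, -0.001], [0.989, -0.147, -0.0], [-0.0, -0.001, -1.0]]
ft_force: [3.1, -0.5, -15.9]
width: 9.1
finger_force: 58.3
```

play_rows:
  moves:
    - {"dx": 0, "dy": -0.02, "dz": -0.003, "rx": 0, "ry": 0, "rz": 0, "claw": 0}
    - {"dx": 0, "dy": -0.045, "dz": -0.003, "rx": 0, "ry": 0, "rz": 0, "claw": 0}
    - {"dx": 0, "dy": -0.07, "dz": -0.003, "rx": 0, "ry": 0, "rz": 0, "claw": 0}
    - {"dx": 0, "dy": -0.095, "dz": -0.003, "rx": 0, "ry": 0, "rz": 0, "claw": 0}
    - {"dx": 0, "dy": -0.12, "dz": -0.003, "rx": 0, "ry": 0, "rz": 0, "claw": 0}
    - {"dx": 0, "dy": -0.145, "dz": -0.003, "rx": 0, "ry": 0, "rz": 0, "claw": 0}
    - {"dx": 0, "dy": -0.165, "dz": -0.003, "rx": 0, "ry": 0, "rz": 0, "claw": 0}
    - {"dx": 0, "dy": -0.172, "dz": -0.003, "rx": 0, "ry": 0, "rz": 0, "claw": 0}

```text
time: 12.15
eef_pos: [453.8, 69.2, 28.2]
tool_rot: [[0.147, 0.989, 0.008], [0.989, -0.147, 0.001], [0.002, 0.008, -1.0]]
ft_force: [-0.8, 1.9, 2.1]
width: -0.1
finger_force: 0.0
```

play_rows:
  moves:
    - {"dx": 0, "dy": 0, "dz": 0, "rx": 0, "ry": 0, "rz": 0, "claw": 0}
    - {"dx": 0, "dy": 0, "dz": 0, "rx": 0, "ry": 0, "rz": 0, "claw": 0}
    - {"dx": 0, "dy": 0, "dz": 0, "rx": 0, "ry": 0, "rz": 0, "claw": 0.35}
    - {"dx": 0, "dy": 0, "dz": 0, "rx": 0, "ry": 0, "rz": 0, "claw": 0.35}
    - {"dx": 0, "dy": 0, "dz": -0.06, "rx": 0, "ry": 0, "rz": 0, "claw": 0.35}
    - {"dx": 0, "dy": 0, "dz": -0.12, "rx": 0, "ry": 0, "rz": 0, "claw": 1}
    - {"dx": -0.06, "dy": 0, "dz": -0.18, "rx": 0, "ry": 0, "rz": 0, "claw": 1}
    - {"dx": -0.12, "dy": 0, "dz": -0.24, "rx": 0, "ry": 0, "rz": 0, "claw": 1}

```text
time: 13.15
eef_pos: [437.8, -19.2, 236.4]
tool_rot: [[0.145, 0.989, 0.003], [0.989, -0.145, -0.0], [0.0, 0.003, -1.0]]
ft_force: [0.8, -0.1, -0.2]
width: 82.0
finger_force: 0.0
```

```bash
python3 - <<'E'
from h import *
w=cap("wrist");s=cap("scene");d=cap("side");o=get_obs();print(o["eef_pos"],o["width"],o["time"],o["tool_rot"].round(3))
im=np.hstack([cv2.resize(s["img"][185:305,180:340],(400,300)),cv2.resize(d["img"][130:310,110:350],(400,300))])
cv2.imwrite("pics/c5.png",np.vstack([im,np.hstack([cv2.resize(w["img"],(400,300)),np.zeros((300,400,3),np.uint8)])])[:,:,::-1])
E
```

```text
[439.84431219 -20.27663464 237.7614393 ] 85.34841803877157 13.3 [[ 0.151  0.989  0.008]
 [ 0.989 -0.151 -0.001]
 [ 0.     0.008 -1.   ]]
```

View pics/c5.png

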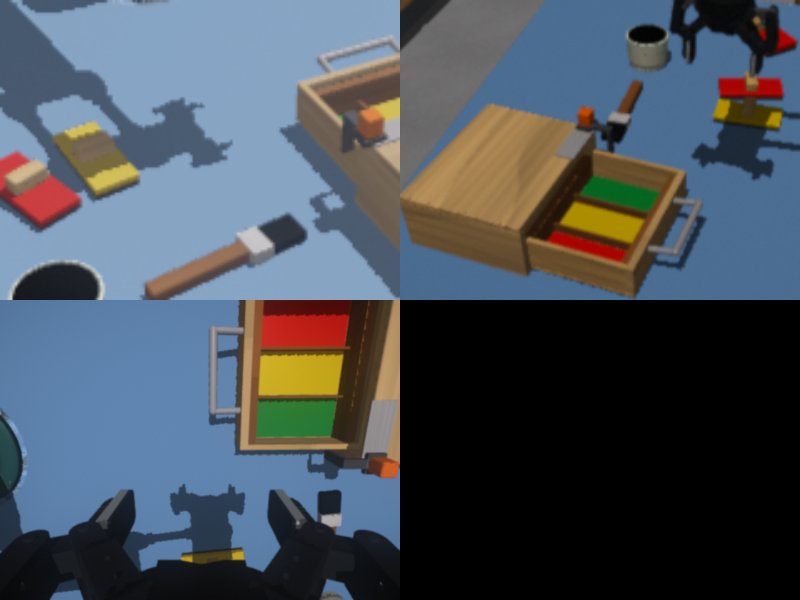

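The tray is now mostly out and the bays are visible, in the order red (left), yellow, green (catch side). The grip slipped off the bar at the end, so I'll measure how far the tray came.

```bash
python3 - <<'E'
from h import *
w=cap("wrist")
yel=blobs(w,(20,150,60),(34,255,255),200);grn=blobs(w,(45,100,40),(85,255,255),200);red=blobs(w,(0,170,60),(5,255,255),200)
for n,b in(("y",yel),("g",grn),("r",red)):
    for k in b[:2]: print(n,rect(w,k,12),cv2.contourArea(k))
m=cv2.inRange(w["hsv"],np.array((0,0,90)),np.array((179,60,220)))[:,285:320]
rows=[]
for v in(70,90,110,130):
    u=np.where(m[v])[0]+285; print(v,u.min() if len(u) else None,u.max() if len(u) else None, onz(w,(u.mean(),v),62).round(1))
E
```

```text
y (array([610.7,  45. ]), 134.8, 67.4, -8.0) 6734.0
y (array([ 421.4, -288.3]), 126.5, 26.9, -2.8) 915.5
g (array([600.2, -26.9]), 132.9, 64.4, -7.9) 5424.5
r (array([619.9, 116.9]), 133.0, 63.9, -8.5) 7383.0
70 289 299 [470.7  93.7  62. ]
90 289 299 [468.1  75.1  62. ]
110 290 299 [465.8  55.9  62. ]
130 290 299 [463.1  36.1  62. ]
```

play_rows:
  moves:
    - {"dx": 0.045, "dy": 0.007, "dz": 0, "rx": 0, "ry": 0, "rz": 0, "claw": 0.35}
    - {"dx": 0.0914, "dy": 0.0142, "dz": 0, "rx": 0, "ry": 0, "rz": 0, "claw": 0.35}
    - {"dx": 0.0914, "dy": 0.0142, "dz": 0.03, "rx": 0, "ry": 0, "rz": 0, "claw": 0.35}
    - {"dx": 0.0914, "dy": 0.0142, "dz": 0.08, "rx": 0, "ry": 0, "rz": 0, "claw": 0.35}
    - {"dx": 0.0914, "dy": 0.0142, "dz": 0.13, "rx": 0, "ry": 0, "rz": 0, "claw": 0.35}
    - {"dx": 0.0914, "dy": 0.0142, "dz": 0.18, "rx": 0, "ry": 0, "rz": 0, "claw": 0.35}
    - {"dx": 0.0914, "dy": 0.0142, "dz": 0.21, "rx": 0, "ry": 0, "rz": 0, "claw": 0.35}
    - {"dx": 0.0914, "dy": 0.0142, "dz": 0.224, "rx": 0, "ry": 0, "rz": 0, "claw": 0.35}

```text
time: 14.35
eef_pos: [461.3, 70.5, 5.9]
tool_rot: [[0.146, 0.989, -0.007], [0.989, -0.146, -0.0], [-0.001, -0.007, -1.0]]
ft_force: [0.5, 0.5, 0.2]
width: 29.9
finger_force: 0.0
```

play_rows:
  moves:
    - {"dx": 0, "dy": 0, "dz": 0, "rx": 0, "ry": 0, "rz": 0, "claw": 0}
    - {"dx": 0, "dy": 0, "dz": 0, "rx": 0, "ry": 0, "rz": 0, "claw": 0}
    - {"dx": 0, "dy": 0, "dz": 0, "rx": 0, "ry": 0, "rz": 0, "claw": 0}
    - {"dx": 0, "dy": -0.004, "dz": 0, "rx": 0, "ry": 0, "rz": 0, "claw": 0}
    - {"dx": 0, "dy": -0.008, "dz": 0, "rx": 0, "ry": 0, "rz": 0, "claw": 0}
    - {"dx": 0, "dy": -0.012, "dz": 0, "rx": 0, "ry": 0, "rz": 0, "claw": 0}
    - {"dx": 0, "dy": -0.015, "dz": 0, "rx": 0, "ry": 0, "rz": 0, "claw": 0}
    - {"dx": 0, "dy": -0.015, "dz": 0, "rx": 0, "ry": 0, "rz": 0, "claw": 0}

```text
time: 15.35
eef_pos: [454.6, 71.6, 9.0]
tool_rot: [[0.147, 0.989, 0.011], [0.989, -0.147, -0.0], [0.001, 0.011, -1.0]]
ft_force: [19.7, 0.0, -35.9]
width: 9.5
finger_force: 58.4
```

play_rows:
  moves:
    - {"dx": 0, "dy": 0.002, "dz": 0, "rx": 0, "ry": 0, "rz": 0, "claw": 0.35}
    - {"dx": 0, "dy": 0.002, "dz": 0, "rx": 0, "ry": 0, "rz": 0, "claw": 0.35}
    - {"dx": 0, "dy": 0.002, "dz": 0, "rx": 0, "ry": 0, "rz": 0, "claw": 0.35}
    - {"dx": 0, "dy": 0, "dz": -0.06, "rx": 0, "ry": 0, "rz": 0, "claw": 0.35}
    - {"dx": 0, "dy": 0, "dz": -0.12, "rx": 0, "ry": 0, "rz": 0, "claw": 1}
    - {"dx": -0.03, "dy": 0, "dz": -0.17, "rx": 0, "ry": 0, "rz": 0, "claw": 1}
    - {"dx": -0.08, "dy": 0, "dz": -0.2, "rx": 0, "ry": 0, "rz": 0, "claw": 1}
    - {"dx": -0.13, "dy": 0, "dz": -0.23, "rx": 0, "ry": 0, "rz": 0, "claw": 1}

```text
time: 16.35
eef_pos: [430.6, -57.6, 241.9]
tool_rot: [[0.146, 0.989, 0.003], [0.989, -0.146, -0.001], [-0.0, 0.003, -1.0]]
ft_force: [0.9, 0.5, 0.1]
width: 85.6
finger_force: 0.0
```

play_rows:
  moves:
    - {"dx": -0.06, "dy": 0, "dz": 0, "rx": 0, "ry": 0, "rz": -0.05, "claw": 1}
    - {"dx": -0.12, "dy": 0.01, "dz": 0, "rx": 0, "ry": 0, "rz": -0.1, "claw": 1}
    - {"dx": -0.18, "dy": 0.02, "dz": 0, "rx": 0, "ry": 0, "rz": -0.15, "claw": 1}
    - {"dx": -0.23, "dy": 0.03, "dz": 0, "rx": 0, "ry": 0, "rz": -0.2, "claw": 1}
    - {"dx": -0.27, "dy": 0.034, "dz": 0, "rx": 0, "ry": 0, "rz": -0.23, "claw": 1}
    - {"dx": -0.27, "dy": 0.034, "dz": 0, "rx": 0, "ry": 0, "rz": -0.23, "claw": 1}
    - {"dx": -0.27, "dy": 0.034, "dz": 0, "rx": 0, "ry": 0, "rz": -0.23, "claw": 1}
    - {"dx": -0.27, "dy": 0.034, "dz": 0, "rx": 0, "ry": 0, "rz": -0.23, "claw": 1}

```text
time: 17.35
eef_pos: [424.9, -327.4, 239.7]
tool_rot: [[-0.083, 0.997, 0.0], [0.997, 0.083, 0.0], [0.0, 0.0, -1.0]]
ft_force: [-0.3, 0.3, 0.2]
width: 85.3
finger_force: 0.0
```

```bash
python3 - <<'E'
from h import *
w=cap("wrist");o=get_obs();print(o["eef_pos"],o["width"],o["time"],o["tool_rot"].round(3))
cv2.imwrite("pics/c6.png",w["img"][:,:,::-1])
for n,lo,hi in(("y",(20,110,50),(34,255,255)),("r",(0,170,60),(4,255,255)),("wood",(8,50,90),(19,170,255)),("grn",(45,100,40),(85,255,255))):
    for k in blobs(w,lo,hi,150)[:4]: m=cv2.moments(k);print(n,round(m["m10"]/m["m00"]),round(m["m01"]/m["m00"]),rect(w,k,16 if n!="wood" else 36),cv2.contourArea(k))
E
```

```text
[ 425.01281618 -327.41717372  239.73851019] 85.33099723242843 17.4 [[-0.084  0.996  0.   ]
 [ 0.996  0.084  0.   ]
 [ 0.     0.    -1.   ]]
y 280 160 (array([ 420.6, -306.5]), 126.5, 57.7, -1.9) 4777.0
r 290 224 (array([ 436.6, -393.2]), 104.8, 55.5, 11.6) 1671.0
wood 472 173 (array([ 645. , -302.2]), 110.5, 17.5, 88.4) 1244.0
wood 280 163 (array([ 420.7, -306.4]), 45.8, 22.1, 88.1) 692.0
wood 280 235 (array([ 427.4, -394.4]), 48.4, 23.4, -78.1) 642.0
wood 150 235 (array([ 268.3, -407.5]), 23.5, 18.3, -32.3) 214.0
```

View pics/c6.png

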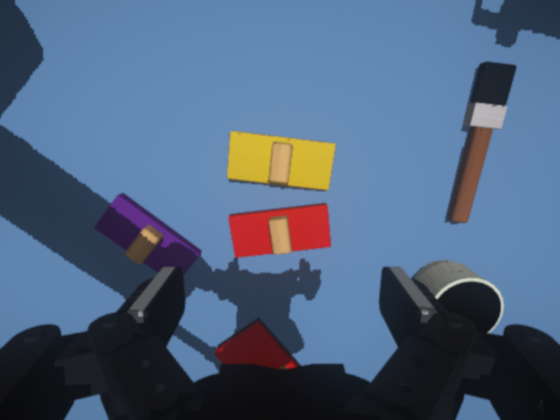

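The wrist view shows the yellow pad with its block at (280,163) and the small red pad with its block at (280,235). The big red pad sits at (258,350), purple at (147,235), the brush at (480,140) and the tub at (458,292). I'll pick yellow first.

play_rows:
  moves:
    - {"dx": 0.021, "dy": -0.0025, "dz": 0.05, "rx": 0, "ry": 0, "rz": 0.117, "claw": 0.8}
    - {"dx": 0.0213, "dy": -0.0025, "dz": 0.11, "rx": 0, "ry": 0, "rz": 0.117, "claw": 0.8}
    - {"dx": 0.0213, "dy": -0.0025, "dz": 0.16, "rx": 0, "ry": 0, "rz": 0.117, "claw": 0.8}
    - {"dx": 0.0213, "dy": -0.0025, "dz": 0.205, "rx": 0, "ry": 0, "rz": 0.117, "claw": 0.8}
    - {"dx": 0.0213, "dy": -0.0025, "dz": 0.23, "rx": 0, "ry": 0, "rz": 0.117, "claw": 0.8}
    - {"dx": 0.0213, "dy": -0.0025, "dz": 0.245, "rx": 0, "ry": 0, "rz": 0.117, "claw": 0.8}
    - {"dx": 0.0213, "dy": -0.0025, "dz": 0.245, "rx": 0, "ry": 0, "rz": 0.117, "claw": 0.8}
    - {"dx": 0.0213, "dy": -0.0025, "dz": 0.245, "rx": 0, "ry": 0, "rz": 0.117, "claw": 0.1}

```text
time: 18.4
eef_pos: [421.8, -308.3, -4.1]
tool_rot: [[0.034, 0.999, 0.002], [0.999, -0.034, -0.002], [-0.001, 0.002, -1.0]]
ft_force: [-0.4, 0.2, 0.2]
width: 51.6
finger_force: 0.0
```

play_rows:
  moves:
    - {"dx": 0, "dy": 0, "dz": 0, "rx": 0, "ry": 0, "rz": 0, "claw": 0.1}
    - {"dx": 0, "dy": 0, "dz": 0, "rx": 0, "ry": 0, "rz": 0, "claw": 0.1}
    - {"dx": 0, "dy": 0, "dz": 0, "rx": 0, "ry": 0, "rz": 0, "claw": 0.1}
    - {"dx": 0, "dy": 0, "dz": 0, "rx": 0, "ry": 0, "rz": 0, "claw": 0.1}
    - {"dx": 0, "dy": 0, "dz": -0.03, "rx": 0, "ry": 0, "rz": 0, "claw": 0.1}
    - {"dx": 0, "dy": 0, "dz": -0.08, "rx": 0, "ry": 0, "rz": 0, "claw": 0.1}
    - {"dx": 0, "dy": 0, "dz": -0.13, "rx": 0, "ry": 0, "rz": 0, "claw": 0.1}
    - {"dx": 0, "dy": 0, "dz": -0.15, "rx": 0, "ry": 0, "rz": 0, "claw": 0.1}

```text
time: 19.4
eef_pos: [422.4, -309.2, 148.7]
tool_rot: [[0.035, 0.999, 0.005], [0.999, -0.035, -0.004], [-0.004, 0.005, -1.0]]
ft_force: [0.8, -1.1, -1.1]
width: 21.5
finger_force: 59.1
```

play_rows:
  moves:
    - {"dx": 0.04, "dy": 0, "dz": -0.03, "rx": 0, "ry": 0, "rz": 0, "claw": 0.1}
    - {"dx": 0.09, "dy": 0, "dz": -0.06, "rx": 0, "ry": 0, "rz": 0.03, "claw": 0.1}
    - {"dx": 0.14, "dy": 0, "dz": -0.09, "rx": 0, "ry": 0, "rz": 0.06, "claw": 0.1}
    - {"dx": 0.19, "dy": 0.005, "dz": -0.09, "rx": 0, "ry": 0, "rz": 0.09, "claw": 0.1}
    - {"dx": 0.24, "dy": 0.01, "dz": -0.09, "rx": 0, "ry": 0, "rz": 0.108, "claw": 0.1}
    - {"dx": 0.28, "dy": 0.013, "dz": -0.09, "rx": 0, "ry": 0, "rz": 0.108, "claw": 0.1}
    - {"dx": 0.29, "dy": 0.013, "dz": -0.09, "rx": 0, "ry": 0, "rz": 0.108, "claw": 0.1}
    - {"dx": 0.29, "dy": 0.013, "dz": -0.09, "rx": 0, "ry": 0, "rz": 0.108, "claw": 0.1}

```text
time: 20.4
eef_pos: [443.4, -18.1, 234.5]
tool_rot: [[0.14, 0.99, 0.0], [0.99, -0.14, -0.001], [-0.001, 0.0, -1.0]]
ft_force: [-0.5, 0.0, 0.1]
width: 21.5
finger_force: 59.1
```

```bash
python3 - <<'E'
from h import *
w=cap("wrist");o=get_obs();print(o["eef_pos"],o["width"],o["time"],o["tool_rot"].round(3))
cv2.imwrite("pics/c7.png",cv2.resize(w["img"][:,:,::-1],None,fx=1.4,fy=1.4))
for n,lo,hi in(("y",(20,110,50),(34,255,255)),("r",(0,170,60),(4,255,255)),("grn",(45,100,40),(85,255,255))):
    for k in blobs(w,lo,hi,150)[:3]: m=cv2.moments(k);print(n,round(m["m10"]/m["m00"]),round(m["m01"]/m["m00"]),rect(w,k,12),cv2.contourArea(k))
E
```

```text
[443.45666968 -18.79407886 234.46798773] 21.089470022154412 20.45 [[ 0.142  0.99  -0.   ]
 [ 0.99  -0.142 -0.001]
 [-0.001  0.    -1.   ]]
y 283 239 (array([463.6, -83.4]), 379.1, 217.7, -7.7) 18425.5
y 404 104 (array([595.6,  46.8]), 136.7, 67.3, -8.0) 6938.5
r 410 34 (array([604.6, 119.5]), 133.6, 64.4, -8.1) 7694.0
grn 397 167 (array([585.1, -25.4]), 134.5, 64.8, -8.0) 5640.0
```

View pics/c7.png

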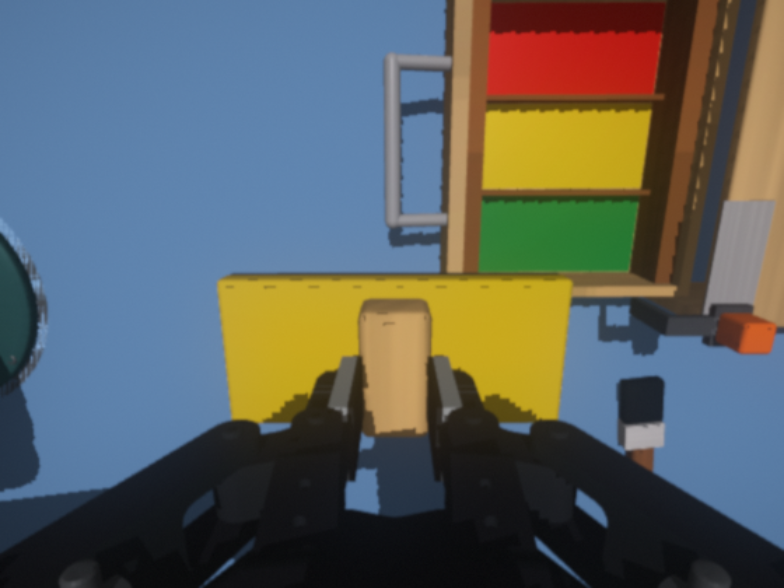

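```bash
python3 - <<'E'
from h import *
w=cap("wrist");o=get_obs();e=o["eef_pos"];R=o["tool_rot"];print(e)
z=e[2]+21
for p in((220,283),(572,281),(396,282)): print((R.T@(onz(w,np.array(p)/1.4,z)-e)).round(1))
b=onz(w,np.array((394,303))/1.4,e[2]+41);print("block far edge",(R.T@(b-e)).round(1))
print((R.T@(np.array([591.3,47.6,0])-e)).round(1))
E
```

```text
[443.46087558 -19.14921697 234.42565909]
[ 29.9 -62.2 -21. ]
[ 30.8  62.7 -21. ]
[ 30.4   0.3 -21. ]
block far edge [ 28.4  -0.4 -41. ]
[ 87.3 136.8 234.4]
```

play_rows:
  moves:
    - {"dx": 0.03, "dy": 0.045, "dz": 0, "rx": 0, "ry": 0, "rz": 0, "claw": 0.1}
    - {"dx": 0.06, "dy": 0.09, "dz": 0, "rx": 0, "ry": 0, "rz": 0, "claw": 0.1}
    - {"dx": 0.086, "dy": 0.137, "dz": 0.02, "rx": 0, "ry": 0, "rz": 0, "claw": 0.1}
    - {"dx": 0.086, "dy": 0.137, "dz": 0.06, "rx": 0, "ry": 0, "rz": 0, "claw": 0.1}
    - {"dx": 0.086, "dy": 0.137, "dz": 0.1, "rx": 0, "ry": 0, "rz": 0, "claw": 0.1}
    - {"dx": 0.086, "dy": 0.137, "dz": 0.14, "rx": 0, "ry": 0, "rz": 0, "claw": 0.1}
    - {"dx": 0.086, "dy": 0.137, "dz": 0.16, "rx": 0, "ry": 0, "rz": 0, "claw": 0.1}
    - {"dx": 0.086, "dy": 0.137, "dz": 0.16, "rx": 0, "ry": 0, "rz": 0, "claw": 0.1}

```text
time: 21.5
eef_pos: [590.0, 46.3, 72.8]
tool_rot: [[0.143, 0.99, -0.004], [0.99, -0.143, -0.0], [-0.001, -0.004, -1.0]]
ft_force: [0.5, -0.2, -0.4]
width: 21.0
finger_force: 59.2
```

```bash
python3 - <<'E'
from h import *
o=get_obs();e=o["eef_pos"];print(e,o["width"],(o["tool_rot"].T@(np.array([591.3,47.6,8])-e)).round(1),np.degrees(np.arctan2(o["tool_rot"][1,1],o["tool_rot"][0,1])))
E
```

```text
[590.04219363  46.33499982  72.75890242] 21.031861209380146 [ 1.5  1.3 64.8] -8.243258873141668
```

play_rows:
  moves:
    - {"dx": 0, "dy": 0.001, "dz": 0.02, "rx": 0, "ry": 0, "rz": 0, "claw": 0.1}
    - {"dx": 0, "dy": 0.001, "dz": 0.04, "rx": 0, "ry": 0, "rz": 0, "claw": 0.1}
    - {"dx": 0, "dy": 0.001, "dz": 0.055, "rx": 0, "ry": 0, "rz": 0, "claw": 0.1}
    - {"dx": 0, "dy": 0.001, "dz": 0.065, "rx": 0, "ry": 0, "rz": 0, "claw": 0.1}
    - {"dx": 0, "dy": 0.001, "dz": 0.065, "rx": 0, "ry": 0, "rz": 0, "claw": 0.1}
    - {"dx": 0, "dy": 0.001, "dz": 0.065, "rx": 0, "ry": 0, "rz": 0, "claw": 0.1}
    - {"dx": 0, "dy": 0.001, "dz": 0.065, "rx": 0, "ry": 0, "rz": 0, "claw": 0.5}
    - {"dx": 0, "dy": 0.001, "dz": 0.065, "rx": 0, "ry": 0, "rz": 0, "claw": 0.5}

```text
time: 22.5
eef_pos: [592.7, 47.3, 9.8]
tool_rot: [[0.142, 0.99, 0.001], [0.99, -0.142, 0.0], [0.0, 0.001, -1.0]]
ft_force: [-0.9, 0.3, 0.8]
width: 42.7
finger_force: 0.0
```

play_rows:
  moves:
    - {"dx": 0, "dy": 0, "dz": 0, "rx": 0, "ry": 0, "rz": 0, "claw": 0.5}
    - {"dx": 0, "dy": 0, "dz": -0.03, "rx": 0, "ry": 0, "rz": 0, "claw": 0.5}
    - {"dx": 0, "dy": 0, "dz": -0.08, "rx": 0, "ry": 0, "rz": 0, "claw": 0.5}
    - {"dx": 0, "dy": 0, "dz": -0.14, "rx": 0, "ry": 0, "rz": 0, "claw": 0.6}
    - {"dx": 0, "dy": -0.03, "dz": -0.18, "rx": 0, "ry": 0, "rz": 0, "claw": 0.8}
    - {"dx": 0, "dy": -0.08, "dz": -0.22, "rx": 0, "ry": 0, "rz": 0, "claw": 0.8}
    - {"dx": 0, "dy": -0.12, "dz": -0.22, "rx": 0, "ry": 0, "rz": 0, "claw": 0.8}
    - {"dx": -0.03, "dy": -0.12, "dz": -0.22, "rx": 0, "ry": 0, "rz": 0, "claw": 0.8}

```text
time: 23.5
eef_pos: [467.6, 36.0, 230.7]
tool_rot: [[0.139, 0.99, 0.002], [0.99, -0.139, 0.001], [0.001, 0.002, -1.0]]
ft_force: [-0.1, -0.7, -0.7]
width: 68.1
finger_force: 0.0
```

```bash
python3 - <<'E'
from h import *
w=cap("wrist");s=cap("scene");d=cap("side");o=get_obs();print(o["eef_pos"],o["width"],o["time"],o["tool_rot"].round(3))
cv2.imwrite("pics/c8.png",np.hstack([w["img"],np.vstack([cv2.resize(s["img"][205:305,140:320],(240,210)),cv2.resize(d["img"][130:300,110:350],(240,210))])])[:,:,::-1])
for n,lo,hi in(("y",(20,110,50),(34,255,255)),("r",(0,170,60),(4,255,255)),("grn",(45,100,40),(85,255,255)),("wood",(8,50,90),(19,170,255))):
    for k in blobs(w,lo,hi,250)[:3]: m=cv2.moments(k);print(n,round(m["m10"]/m["m00"]),round(m["m01"]/m["m00"]),rect(w,k,28 if n=="y" else 48 if n=="wood" else 12),cv2.contourArea(k))
E
```

```text
[469.12247908  34.16035965 229.93070922] 68.18989557506644 23.65 [[ 0.144  0.99   0.001]
 [ 0.99  -0.144  0.   ]
 [ 0.     0.001 -1.   ]]
y 386 155 (array([590.4,  48.3]), 133.1, 64.4, -7.4) 6286.5
r 390 90 (array([604. , 119.5]), 135.5, 64.2, -7.9) 6921.5
grn 380 214 (array([584.1, -26.2]), 135.7, 62.7, -7.4) 4985.0
wood 534 152 (array([734.2,  16.9]), 309.4, 76.5, -85.0) 13107.5
wood 373 158 (array([590.4,  46.9]), 241.7, 194.5, 81.6) 11445.0
wood 391 156 (array([589.8,  50. ]), 44.4, 26.1, 82.0) 887.0
```

View pics/c8.png

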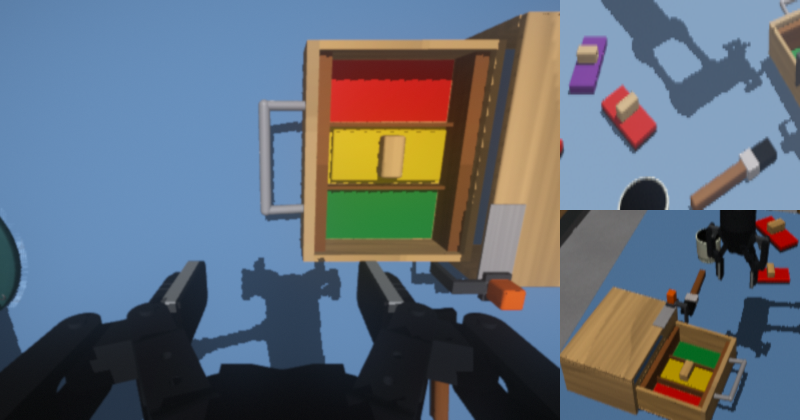

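Yellow lies flat in its bay, with its block at (391,156). Next is the red pad.

play_rows:
  moves:
    - {"dx": -0.06, "dy": 0.002, "dz": 0, "rx": 0, "ry": 0, "rz": -0.05, "claw": 0.8}
    - {"dx": -0.12, "dy": 0.005, "dz": 0, "rx": 0, "ry": 0, "rz": -0.1, "claw": 0.8}
    - {"dx": -0.18, "dy": 0.007, "dz": 0, "rx": 0, "ry": 0, "rz": -0.15, "claw": 0.8}
    - {"dx": -0.24, "dy": 0.01, "dz": 0, "rx": 0, "ry": 0, "rz": -0.2, "claw": 0.8}
    - {"dx": -0.3, "dy": 0.013, "dz": 0, "rx": 0, "ry": 0, "rz": -0.25, "claw": 0.8}
    - {"dx": -0.35, "dy": 0.016, "dz": 0, "rx": 0, "ry": 0, "rz": -0.3, "claw": 0.8}
    - {"dx": -0.4, "dy": 0.018, "dz": 0, "rx": 0, "ry": 0, "rz": -0.35, "claw": 0.8}
    - {"dx": -0.41, "dy": 0.018, "dz": 0, "rx": 0, "ry": 0, "rz": -0.35, "claw": 0.8}

```text
time: 24.65
eef_pos: [428.9, -376.3, 228.7]
tool_rot: [[-0.203, 0.979, -0.0], [0.979, 0.203, 0.0], [0.001, -0.0, -1.0]]
ft_force: [0.5, 0.5, 0.8]
width: 68.4
finger_force: 0.0
```

```bash
python3 - <<'E'
from h import *
w=cap("wrist");o=get_obs();e=o["eef_pos"];R=o["tool_rot"];print(e,o["time"],np.degrees(np.arctan2(R[1,1],R[0,1])))
for n,lo,hi in(("r",(0,170,60),(4,255,255)),("wood",(8,50,90),(19,170,255))):
    for k in blobs(w,lo,hi,150)[:4]:
        r=rect(w,k,16 if n=="r" else 36);m=cv2.moments(k);print(n,round(m["m10"]/m["m00"]),round(m["m01"]/m["m00"]),r,cv2.contourArea(k),(R.T@(np.append(r[0],-5.5)-e)).round(1))
E
```

```text
[ 428.92499598 -375.91381623  228.67857578] 24.7 11.716065807037094
r 219 336 (array([ 390.8, -603.4]), 79.7, 54.7, -41.3) 1017.0 [-215.1  -83.4  234.1]
wood 484 157 (array([ 644.7, -304.8]), 110.7, 17.5, 88.8) 1411.0 [ 25.7 225.8 234.1]
wood 278 199 (array([ 427.2, -395.6]), 46.5, 22.4, -78.3) 730.5 [-19.1  -5.6 234.2]
wood 132 190 (array([ 259.2, -421.8]), 49.0, 23.3, 54.2) 677.0 [ -10.6 -175.4  234.3]
```

play_rows:
  moves:
    - {"dx": -0.019, "dy": -0.0055, "dz": 0.04, "rx": 0, "ry": 0, "rz": 0, "claw": 0.8}
    - {"dx": -0.019, "dy": -0.0055, "dz": 0.09, "rx": 0, "ry": 0, "rz": 0, "claw": 0.8}
    - {"dx": -0.019, "dy": -0.0055, "dz": 0.14, "rx": 0, "ry": 0, "rz": 0, "claw": 0.8}
    - {"dx": -0.019, "dy": -0.0055, "dz": 0.19, "rx": 0, "ry": 0, "rz": 0, "claw": 0.8}
    - {"dx": -0.019, "dy": -0.0055, "dz": 0.22, "rx": 0, "ry": 0, "rz": 0, "claw": 0.8}
    - {"dx": -0.019, "dy": -0.0055, "dz": 0.234, "rx": 0, "ry": 0, "rz": 0, "claw": 0.8}
    - {"dx": -0.019, "dy": -0.0055, "dz": 0.234, "rx": 0, "ry": 0, "rz": 0, "claw": 0.8}
    - {"dx": -0.019, "dy": -0.0055, "dz": 0.234, "rx": 0, "ry": 0, "rz": 0, "claw": 0.1}

```text
time: 25.7
eef_pos: [428.9, -394.3, -2.7]
tool_rot: [[-0.206, 0.978, 0.002], [0.978, 0.206, -0.002], [-0.002, 0.002, -1.0]]
ft_force: [-0.5, -0.4, 0.1]
width: 51.3
finger_force: 0.0
```

play_rows:
  moves:
    - {"dx": 0, "dy": 0, "dz": 0, "rx": 0, "ry": 0, "rz": 0, "claw": 0.1}
    - {"dx": 0, "dy": 0, "dz": 0, "rx": 0, "ry": 0, "rz": 0, "claw": 0.1}
    - {"dx": 0, "dy": 0, "dz": 0, "rx": 0, "ry": 0, "rz": 0, "claw": 0.1}
    - {"dx": 0, "dy": 0, "dz": 0, "rx": 0, "ry": 0, "rz": 0, "claw": 0.1}
    - {"dx": 0, "dy": 0, "dz": -0.05, "rx": 0, "ry": 0, "rz": 0, "claw": 0.1}
    - {"dx": 0, "dy": 0, "dz": -0.11, "rx": 0, "ry": 0, "rz": 0, "claw": 0.1}
    - {"dx": 0, "dy": 0, "dz": -0.17, "rx": 0, "ry": 0, "rz": 0, "claw": 0.1}
    - {"dx": 0, "dy": 0, "dz": -0.22, "rx": 0, "ry": 0, "rz": 0, "claw": 0.1}

```text
time: 26.7
eef_pos: [427.7, -393.9, 218.7]
tool_rot: [[-0.206, 0.979, 0.002], [0.979, 0.206, -0.002], [-0.002, 0.002, -1.0]]
ft_force: [-0.3, -0.8, -0.7]
width: 20.5
finger_force: 58.8
```

play_rows:
  moves:
    - {"dx": 0.05, "dy": 0.02, "dz": 0, "rx": 0, "ry": 0, "rz": 0.05, "claw": 0.1}
    - {"dx": 0.1, "dy": 0.05, "dz": 0, "rx": 0, "ry": 0, "rz": 0.1, "claw": 0.1}
    - {"dx": 0.15, "dy": 0.08, "dz": 0, "rx": 0, "ry": 0, "rz": 0.15, "claw": 0.1}
    - {"dx": 0.2, "dy": 0.11, "dz": 0, "rx": 0, "ry": 0, "rz": 0.2, "claw": 0.1}
    - {"dx": 0.25, "dy": 0.14, "dz": 0, "rx": 0, "ry": 0, "rz": 0.25, "claw": 0.1}
    - {"dx": 0.3, "dy": 0.17, "dz": 0, "rx": 0, "ry": 0, "rz": 0.3, "claw": 0.1}
    - {"dx": 0.35, "dy": 0.2, "dz": 0, "rx": 0, "ry": 0, "rz": 0.347, "claw": 0.1}
    - {"dx": 0.4, "dy": 0.23, "dz": 0, "rx": 0, "ry": 0, "rz": 0.347, "claw": 0.1}

```text
time: 27.7
eef_pos: [570.4, 47.1, 215.9]
tool_rot: [[0.14, 0.99, 0.001], [0.99, -0.14, -0.0], [-0.0, 0.001, -1.0]]
ft_force: [1.6, -0.5, -2.0]
width: 20.7
finger_force: 58.8
```

```bash
python3 - <<'E'
from h import *
w=cap("wrist");o=get_obs();e=o["eef_pos"];R=o["tool_rot"];print(e,o["width"],np.degrees(np.arctan2(R[1,1],R[0,1])))
print((R.T@(np.array([601.6,118.9,8])-e)).round(1))
k=[q for q in blobs(w,(0,150,60),(5,255,255),500)]
for q in k[:3]:
    x,y,a,b=cv2.boundingRect(q);print(x,y,a,b,cv2.contourArea(q),[(R.T@(onz(w,p,e[2]+21)-e)).round(1)[:2] for p in((x,y+3),(x+a,y+3))])
E
```

```text
[572.34423458  54.13044219 215.84958403] 20.292600442155017 -7.836576720244658
[ 66.8  19.7 208.3]
174 203 233 105 14305.5 [array([ 20.7, -54.7]), array([20.4, 61.5])]
237 83 128 62 7514.5 [array([ 76.6, -21.1]), array([76.4, 36.8])]
```

play_rows:
  moves:
    - {"dx": 0.03, "dy": 0.01, "dz": 0, "rx": 0, "ry": 0, "rz": 0, "claw": 0.1}
    - {"dx": 0.06, "dy": 0.02, "dz": 0.03, "rx": 0, "ry": 0, "rz": 0, "claw": 0.1}
    - {"dx": 0.066, "dy": 0.02, "dz": 0.07, "rx": 0, "ry": 0, "rz": 0, "claw": 0.1}
    - {"dx": 0.066, "dy": 0.02, "dz": 0.11, "rx": 0, "ry": 0, "rz": 0, "claw": 0.1}
    - {"dx": 0.066, "dy": 0.02, "dz": 0.14, "rx": 0, "ry": 0, "rz": 0, "claw": 0.1}
    - {"dx": 0.066, "dy": 0.02, "dz": 0.14, "rx": 0, "ry": 0, "rz": 0, "claw": 0.1}
    - {"dx": 0.066, "dy": 0.02, "dz": 0.14, "rx": 0, "ry": 0, "rz": 0, "claw": 0.1}
    - {"dx": 0.066, "dy": 0.02, "dz": 0.14, "rx": 0, "ry": 0, "rz": 0, "claw": 0.1}

```text
time: 28.75
eef_pos: [601.0, 108.0, 77.9]
tool_rot: [[0.139, 0.99, 0.004], [0.99, -0.139, 0.001], [0.001, 0.004, -1.0]]
ft_force: [-0.8, 1.1, -0.8]
width: 20.8
finger_force: 59.0
```

```bash
python3 - <<'E'
from h import *
w=cap("wrist");o=get_obs();e=o["eef_pos"];R=o["tool_rot"];print(e,o["width"],np.degrees(np.arctan2(R[1,1],R[0,1])))
print((R.T@(np.array([601.6,118.9,8])-e)).round(1))
for q in blobs(w,(0,150,60),(5,255,255),500)[:2]:
    x,y,a,b=cv2.boundingRect(q);print(x,y,a,b,cv2.contourArea(q),[(R.T@(onz(w,p,e[2]+21)-e)).round(1)[:2] for p in((x,y+1),(x+a,y+1))])
E
```

```text
[600.77880059 107.99124379  77.73395601] 20.671217615968693 -8.002903216192756
[10.8 -1.  69.7]
157 164 250 145 24062.0 [array([ 48. , -60.1]), array([48. , 60.5])]
```

play_rows:
  moves:
    - {"dx": 0.0103, "dy": -0.001, "dz": 0, "rx": 0, "ry": 0, "rz": 0, "claw": 0.1}
    - {"dx": 0.0103, "dy": -0.001, "dz": 0.02, "rx": 0, "ry": 0, "rz": 0, "claw": 0.1}
    - {"dx": 0.0103, "dy": -0.001, "dz": 0.045, "rx": 0, "ry": 0, "rz": 0, "claw": 0.1}
    - {"dx": 0.0103, "dy": -0.001, "dz": 0.06, "rx": 0, "ry": 0, "rz": 0, "claw": 0.1}
    - {"dx": 0.0103, "dy": -0.001, "dz": 0.069, "rx": 0, "ry": 0, "rz": 0, "claw": 0.1}
    - {"dx": 0.0103, "dy": -0.001, "dz": 0.069, "rx": 0, "ry": 0, "rz": 0, "claw": 0.1}
    - {"dx": 0.0103, "dy": -0.001, "dz": 0.069, "rx": 0, "ry": 0, "rz": 0, "claw": 0.1}
    - {"dx": 0.0103, "dy": -0.001, "dz": 0.069, "rx": 0, "ry": 0, "rz": 0, "claw": 0.5}

```text
time: 29.8
eef_pos: [600.8, 118.2, 7.3]
tool_rot: [[0.139, 0.99, 0.002], [0.99, -0.139, 0.0], [0.001, 0.002, -1.0]]
ft_force: [0.0, -0.1, -0.3]
width: 37.5
finger_force: 0.0
```

play_rows:
  moves:
    - {"dx": 0, "dy": 0, "dz": 0, "rx": 0, "ry": 0, "rz": 0, "claw": 0.5}
    - {"dx": 0, "dy": 0, "dz": -0.02, "rx": 0, "ry": 0, "rz": 0, "claw": 0.5}
    - {"dx": 0, "dy": 0, "dz": -0.07, "rx": 0, "ry": 0, "rz": 0, "claw": 0.5}
    - {"dx": 0, "dy": 0, "dz": -0.13, "rx": 0, "ry": 0, "rz": 0, "claw": 0.6}
    - {"dx": -0.02, "dy": -0.03, "dz": -0.19, "rx": 0, "ry": 0, "rz": 0, "claw": 1}
    - {"dx": -0.03, "dy": -0.07, "dz": -0.24, "rx": 0, "ry": 0, "rz": 0, "claw": 1}
    - {"dx": -0.05, "dy": -0.1, "dz": -0.28, "rx": 0, "ry": 0, "rz": 0, "claw": 1}
    - {"dx": -0.06, "dy": -0.12, "dz": -0.28, "rx": 0, "ry": 0, "rz": 0, "claw": 1}

```text
time: 30.8
eef_pos: [473.5, 75.4, 293.3]
tool_rot: [[0.139, 0.99, 0.011], [0.99, -0.139, 0.001], [0.003, 0.011, -1.0]]
ft_force: [0.0, 0.8, -0.6]
width: 85.8
finger_force: 0.0
```

```bash
python3 - <<'E'
from h import *
import time
w=cap("wrist");w=cap("wrist");s=cap("scene");o=get_obs();print(o["eef_pos"],o["time"])
cv2.imwrite("pics/c9.png",np.hstack([w["img"],np.vstack([cv2.resize(s["img"][205:305,200:380],(240,210)),cv2.resize(s["img"][160:280,310:470],(240,210))])])[:,:,::-1])
for n,lo,hi in(("y",(20,110,50),(34,255,255)),("r",(0,170,60),(4,255,255)),("grn",(45,100,40),(85,255,255)),("wood",(8,50,90),(19,170,255))):
    for k in blobs(w,lo,hi,250)[:3]: m=cv2.moments(k);print(n,round(m["m10"]/m["m00"]),round(m["m01"]/m["m00"]),rect(w,k,28 if n in"yr" else 48 if n=="wood" else 12),cv2.contourArea(k))
E
```

```text
[472.07925907  75.45566612 288.25473497] 30.95
y 375 179 (array([595.9,  48.9]), 133.8, 63.2, -8.0) 4392.0
r 348 130 (array([565. , 119.2]), 54.4, 52.6, 82.0) 1583.5
r 409 129 (array([641.5, 111. ]), 56.8, 55.2, 82.0) 1563.5
grn 371 228 (array([589.1, -26.9]), 135.4, 60.4, -8.1) 3546.0
wood 514 180 (array([769.8,  11.3]), 306.2, 148.3, 89.4) 19252.0
wood 364 183 (array([598. ,  44.2]), 238.6, 198.7, 82.0) 7739.5
wood 379 129 (array([599.5, 115.6]), 46.0, 26.5, 81.8) 749.0
```

View pics/c9.png

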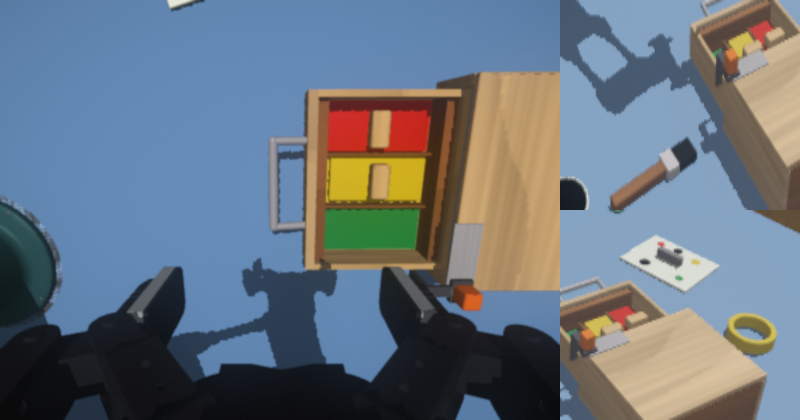

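The red and yellow pads lie in their bays, with blocks at (379,129) and (379,180). The green bay is empty, and no green pad was found anywhere. Next I'll locate the palette from the fixed views.

```bash
python3 - <<'E'
from h import *
w=cap("wrist");s=cap("scene");d=cap("side")
for c,n,lo in((s,"S",190),(d,"D",150)):
    for k in blobs(c,(0,0,lo),(179,45,255),300)[:4]:
        m=cv2.moments(k);print(n,round(m["m10"]/m["m00"]),round(m["m01"]/m["m00"]),rect(c,k,6),cv2.contourArea(k))
print(get_obs()["eef_pos"], get_obs()["joint_pos"].round(2))
# look for green / other brush leftovers
for c,n in((s,"S"),(d,"D")):
    for k in blobs(c,(40,80,30),(85,255,200),60)[:4]: print("green",n,cv2.boundingRect(k))
    for k in blobs(c,(3,70,30),(15,230,130),60)[:6]: print("brown",n,cv2.boundingRect(k),rect(c,k,10)[:3])
E
```

```text
S 383 189 (array([447.8, 389. ]), 200.9, 157.1, 8.6) 972.0
S 130 113 (array([-1018.7,  -119.6]), 1079.9, 86.0, -89.8) 544.0
S 195 93 (array([-1121.1,   315.1]), 906.7, 230.7, -89.9) 349.5
D 260 391 (array([449. , 374.6]), 197.2, 128.0, 8.4) 5264.5
[472.52418799  75.69831419 286.04855043] [ 0.11 -0.16  1.88  0.    1.42  0.25]
green S (313, 132, 70, 30)
green S (21, 101, 19, 30)
brown S (344, 0, 102, 137) (array([-3020.1,  4131.5]), 9049.9, 1722.9)
brown S (369, 257, 76, 54) (array([852.5,  57.4]), 326.9, 72.3)
brown S (0, 0, 54, 35) (array([-7.9644e+03,  6.8000e+00]), 6219.3, 862.0)
brown S (300, 0, 11, 73) (array([-4057.,  3466.]), 7147.3, 187.8)
brown S (277, 59, 17, 26) (array([-1369.2,  1199.1]), 862.3, 142.1)
brown S (307, 206, 55, 35) (array([536.3, 102.1]), 213.7, 123.2)
green D (221, 236, 48, 22)
brown D (188, 223, 40, 53) (array([656.6,  -7.8]), 214.9, 86.5)
brown D (24, 55, 39, 20) (array([ 2026.5, -1199.7]), 348.8, 186.1)
brown D (228, 235, 50, 54) (array([554.2,   6.1]), 216.3, 62.4)
brown D (241, 179, 14, 19) (array([ 654.5, -312.3]), 110.5, 22.8)
brown D (58, 155, 19, 26) (array([1313.2, -303.2]), 173.3, 60.0)
brown D (116, 0, 29, 42) (array([ 2008.7, -2184.8]), 1088.4, 101.4)
```

play_rows:
  moves:
    - {"dx": 0.04, "dy": -0.01, "dz": 0.01, "rx": 0, "ry": 0, "rz": 0.16, "claw": 0.8}
    - {"dx": 0.08, "dy": -0.02, "dz": 0.02, "rx": 0, "ry": 0, "rz": 0.32, "claw": 0.8}
    - {"dx": 0.12, "dy": -0.03, "dz": 0.03, "rx": 0, "ry": 0, "rz": 0.48, "claw": 0.8}
    - {"dx": 0.16, "dy": -0.04, "dz": 0.04, "rx": 0, "ry": 0, "rz": 0.64, "claw": 0.8}
    - {"dx": 0.2, "dy": -0.05, "dz": 0.05, "rx": 0, "ry": 0, "rz": 0.8, "claw": 0.8}
    - {"dx": 0.24, "dy": -0.06, "dz": 0.05, "rx": 0, "ry": 0, "rz": 0.96, "claw": 0.8}
    - {"dx": 0.28, "dy": -0.07, "dz": 0.05, "rx": 0, "ry": 0, "rz": 1.12, "claw": 0.8}
    - {"dx": 0.306, "dy": -0.07, "dz": 0.05, "rx": 0, "ry": 0, "rz": 1.28, "claw": 0.8}

```text
time: 32.1
eef_pos: [444.9, 390.5, 234.7]
tool_rot: [[0.989, 0.148, -0.002], [0.148, -0.989, -0.001], [-0.003, 0.001, -1.0]]
ft_force: [0.3, -0.5, -0.6]
width: 68.5
finger_force: 0.0
```

play_rows:
  moves:
    - {"dx": 0, "dy": 0, "dz": 0, "rx": 0, "ry": 0, "rz": 0, "claw": 0.8}
    - {"dx": 0, "dy": 0, "dz": 0, "rx": 0, "ry": 0, "rz": 0, "claw": 0.8}
    - {"dx": 0, "dy": 0, "dz": 0, "rx": 0, "ry": 0, "rz": 0, "claw": 0.8}
    - {"dx": 0, "dy": 0, "dz": 0, "rx": 0, "ry": 0, "rz": 0, "claw": 0.8}
    - {"dx": 0, "dy": 0, "dz": 0, "rx": 0, "ry": 0, "rz": 0, "claw": 0.8}
    - {"dx": 0, "dy": 0, "dz": 0, "rx": 0, "ry": 0, "rz": 0, "claw": 0.8}
    - {"dx": 0, "dy": 0, "dz": 0, "rx": 0, "ry": 0, "rz": 0, "claw": 0.8}
    - {"dx": 0, "dy": 0, "dz": 0, "rx": 0, "ry": 0, "rz": 0, "claw": 0.8}

```text
time: 33.1
eef_pos: [445.6, 388.2, 236.5]
tool_rot: [[0.989, 0.151, 0.0], [0.151, -0.989, 0.0], [0.0, -0.0, -1.0]]
ft_force: [0.8, 0.2, -0.4]
width: 68.4
finger_force: 0.0
```

```bash
python3 - <<'E'
from h import *
w=cap("wrist");o=get_obs();e=o["eef_pos"];R=o["tool_rot"];print(e,np.degrees(np.arctan2(R[1,1],R[0,1])),o["joint_pos"].round(2),o["time"])
for k in blobs(w,(0,0,150),(179,60,255),1000)[:2]: print("white",rect(w,k,6),cv2.contourArea(k))
for k in blobs(w,(0,0,40),(179,60,140),200)[:8]:
    r=rect(w,k,28);m=cv2.moments(k);print("grey",cv2.boundingRect(k),r,cv2.contourArea(k),(R.T@(np.append(r[0],-12)-e)).round(1))
E
```

```text
[445.57398077 388.2665335  236.47585502] -81.32657753682949 [0.67 0.08 1.74 0.   1.32 2.09] 33.15
white (array([448.3, 388. ]), 200.4, 158.7, 8.3) 19659.5
grey (275, 148, 22, 59) (array([449.6, 383.9]), 69.6, 24.8, 8.4) 1106.5 [  3.3   4.9 248.5]
grey (464, 110, 96, 110) (array([495.7, 115.3]), 170.9, 54.6, 63.2) 796.0 [  8.4 277.4 248.5]
grey (161, 262, 37, 51) (array([288.2, 501.7]), 83.5, 23.8, -17.0) 551.5 [-138.5 -135.9  248.5]
grey (367, 262, 36, 51) (array([329.6, 231.8]), 82.9, 23.1, 34.4) 537.5 [-138.2  137.2  248.5]
grey (310, 197, 22, 20) (array([421. , 336.1]), 25.8, 23.9, -81.3) 322.0 [-32.2  47.9 248.5]
grey (229, 174, 19, 19) (array([434.6, 439. ]), 21.9, 21.5, 7.0) 247.0 [ -3.2 -51.8 248.5]
```

play_rows:
  moves:
    - {"dx": 0.0026, "dy": 0.001, "dz": 0.05, "rx": 0, "ry": 0, "rz": 0, "claw": 0.6}
    - {"dx": 0.0026, "dy": 0.001, "dz": 0.1, "rx": 0, "ry": 0, "rz": 0, "claw": 0.6}
    - {"dx": 0.0026, "dy": 0.001, "dz": 0.15, "rx": 0, "ry": 0, "rz": 0, "claw": 0.6}
    - {"dx": 0.0026, "dy": 0.001, "dz": 0.2, "rx": 0, "ry": 0, "rz": 0, "claw": 0.6}
    - {"dx": 0.0026, "dy": 0.001, "dz": 0.235, "rx": 0, "ry": 0, "rz": 0, "claw": 0.6}
    - {"dx": 0.0026, "dy": 0.001, "dz": 0.248, "rx": 0, "ry": 0, "rz": 0, "claw": 0.6}
    - {"dx": 0.0026, "dy": 0.001, "dz": 0.248, "rx": 0, "ry": 0, "rz": 0, "claw": 0.3}
    - {"dx": 0.0026, "dy": 0.001, "dz": 0.248, "rx": 0, "ry": 0, "rz": 0, "claw": 0}

```text
time: 34.15
eef_pos: [449.8, 388.8, -9.5]
tool_rot: [[0.989, 0.151, 0.003], [0.151, -0.989, 0.002], [0.003, -0.002, -1.0]]
ft_force: [-1.4, -2.3, 3.5]
width: 15.4
finger_force: 36.5
```

play_rows:
  moves:
    - {"dx": 0, "dy": 0, "dz": 0, "rx": 0, "ry": 0, "rz": 0, "claw": 0}
    - {"dx": 0, "dy": 0, "dz": 0, "rx": 0, "ry": 0, "rz": 0, "claw": 0}
    - {"dx": 0, "dy": 0, "dz": 0, "rx": 0, "ry": 0, "rz": 0, "claw": 0}
    - {"dx": 0, "dy": 0, "dz": 0, "rx": 0, "ry": 0, "rz": 0, "claw": 0}
    - {"dx": 0, "dy": 0, "dz": 0, "rx": 0, "ry": 0, "rz": 0, "claw": 0}
    - {"dx": 0, "dy": 0, "dz": -0.02, "rx": 0, "ry": 0, "rz": 0, "claw": 0}
    - {"dx": 0, "dy": 0, "dz": -0.05, "rx": 0, "ry": 0, "rz": 0, "claw": 0}
    - {"dx": 0, "dy": 0, "dz": -0.08, "rx": 0, "ry": 0, "rz": 0, "claw": 0}

```text
time: 35.15
eef_pos: [447.9, 387.3, 69.7]
tool_rot: [[0.989, 0.151, -0.001], [0.151, -0.989, -0.0], [-0.001, 0.0, -1.0]]
ft_force: [0.7, -0.3, -2.8]
width: 13.6
finger_force: 58.6
```

play_rows:
  moves:
    - {"dx": 0, "dy": 0, "dz": -0.05, "rx": 0, "ry": 0, "rz": 0, "claw": 0}
    - {"dx": 0, "dy": 0.01, "dz": -0.1, "rx": 0, "ry": 0, "rz": -0.08, "claw": 0}
    - {"dx": 0.01, "dy": 0.05, "dz": -0.14, "rx": 0, "ry": 0, "rz": -0.22, "claw": 0}
    - {"dx": 0.02, "dy": 0.09, "dz": -0.15, "rx": 0, "ry": 0, "rz": -0.36, "claw": 0}
    - {"dx": 0.03, "dy": 0.13, "dz": -0.15, "rx": 0, "ry": 0, "rz": -0.5, "claw": 0}
    - {"dx": 0.04, "dy": 0.17, "dz": -0.15, "rx": 0, "ry": 0, "rz": -0.64, "claw": 0}
    - {"dx": 0.05, "dy": 0.21, "dz": -0.15, "rx": 0, "ry": 0, "rz": -0.78, "claw": 0}
    - {"dx": 0.06, "dy": 0.25, "dz": -0.15, "rx": 0, "ry": 0, "rz": -0.92, "claw": 0}

```text
time: 36.15
eef_pos: [545.1, 148.2, 219.1]
tool_rot: [[0.475, 0.88, 0.0], [0.88, -0.475, 0.0], [0.0, 0.0, -1.0]]
ft_force: [0.8, 0.5, -2.5]
width: 13.7
finger_force: 58.8
```

```bash
python3 - <<'E'
from h import *
o=get_obs();e=o["eef_pos"];R=o["tool_rot"];print(e,o["width"],np.degrees(np.arctan2(R[1,1],R[0,1])),(R.T@(np.array([591.4,47.6,200])-e)).round(1),o["ft_force"])
E
```

```text
[545.11924831 148.1540283  219.14930195] 13.749798911230833 -28.35195156429971 [-66.5  88.5  19.1] [ 0.75481875  0.47960413 -2.52355476]
```

play_rows:
  moves:
    - {"dx": -0.02, "dy": 0.03, "dz": 0, "rx": 0, "ry": 0, "rz": -0.12, "claw": 0}
    - {"dx": -0.045, "dy": 0.06, "dz": 0.01, "rx": 0, "ry": 0, "rz": -0.24, "claw": 0}
    - {"dx": -0.066, "dy": 0.088, "dz": 0.03, "rx": 0, "ry": 0, "rz": -0.353, "claw": 0}
    - {"dx": -0.066, "dy": 0.088, "dz": 0.05, "rx": 0, "ry": 0, "rz": -0.353, "claw": 0}
    - {"dx": -0.066, "dy": 0.088, "dz": 0.07, "rx": 0, "ry": 0, "rz": -0.353, "claw": 0}
    - {"dx": -0.066, "dy": 0.088, "dz": 0.08, "rx": 0, "ry": 0, "rz": -0.353, "claw": 0}
    - {"dx": -0.066, "dy": 0.088, "dz": 0.08, "rx": 0, "ry": 0, "rz": -0.353, "claw": 0}
    - {"dx": -0.066, "dy": 0.088, "dz": 0.08, "rx": 0, "ry": 0, "rz": -0.353, "claw": 0}

```text
time: 37.15
eef_pos: [591.5, 50.1, 139.3]
tool_rot: [[0.145, 0.989, 0.001], [0.989, -0.145, 0.0], [0.0, 0.001, -1.0]]
ft_force: [1.1, 0.1, -2.3]
width: 13.9
finger_force: 58.8
```

```bash
python3 - <<'E'
from h import *
w=cap("wrist");o=get_obs();e=o["eef_pos"];R=o["tool_rot"];print(e,o["width"],np.degrees(np.arctan2(R[1,1],R[0,1])),(R.T@(np.array([591.4,47.6,50])-e)).round(1))
m=cv2.inRange(w["hsv"],np.array((0,0,120)),np.array((179,70,255)))
print(cv2.boundingRect(m))
for k in blobs(w,(0,0,110),(179,70,255),2000)[:2]:
    P=cv2.approxPolyDP(k,12,True)[:,0];print(cv2.contourArea(k),[(tuple(p),(R.T@(onz(w,p,e[2]+12+6)-e)).round(0)[:2].tolist()) for p in P])
s=cap("scene");d=cap("side")
for c,n,lo in((s,"S",170),(d,"D",140)):
    for k in blobs(c,(0,0,lo),(179,50,255),300)[:4]:
        mm=cv2.moments(k);print(n,round(mm["m10"]/mm["m00"]),round(mm["m01"]/mm["m00"]),rect(c,k,e[2]+18),cv2.contourArea(k))
E
```

```text
[591.6968567   50.00184796 139.59242249] 13.91513986555817 -8.352390591252025 [-2.5 -0.1 89.6]
(106, 53, 349, 314)
69731.0 [((np.int32(111), np.int32(55)), [97.0, -77.0]), ((np.int32(144), np.int32(314)), [-35.0, -77.0]), ((np.int32(262), np.int32(253)), [1.0, -11.0]), ((np.int32(271), np.int32(193)), [34.0, -6.0]), ((np.int32(299), np.int32(197)), [32.0, 8.0]), ((np.int32(301), np.int32(253)), [1.0, 10.0]), ((np.int32(335), np.int32(286)), [-18.0, 29.0]), ((np.int32(420), np.int32(314)), [-35.0, 77.0]), ((np.int32(452), np.int32(54)), [97.0, 76.0])]
S 514 374 (array([1198.6,  -89.7]), 414.6, 131.3, -82.2) 8073.5
S 457 340 (array([1093.2, -136.2]), 161.1, 77.6, 89.8) 2057.0
S 361 200 (array([603.7,  44. ]), 199.4, 142.1, 81.8) 734.0
S 129 114 (array([-534.8, -229.2]), 870.8, 75.9, -89.8) 654.5
D 198 42 (array([ 1110. , -1519.7]), 1611.9, 804.0, -65.0) 5865.5
D 230 235 (array([588.8,  54.6]), 199.7, 157.6, 81.5) 2164.5
D 338 82 (array([ 531.2, -990.3]), 591.6, 416.2, 87.8) 1750.5
```

play_rows:
  moves:
    - {"dx": -0.001, "dy": 0, "dz": 0.03, "rx": 0, "ry": 0, "rz": 0, "claw": 0}
    - {"dx": -0.001, "dy": 0, "dz": 0.055, "rx": 0, "ry": 0, "rz": 0, "claw": 0}
    - {"dx": -0.001, "dy": 0, "dz": 0.072, "rx": 0, "ry": 0, "rz": 0, "claw": 0}
    - {"dx": -0.001, "dy": 0, "dz": 0.08, "rx": 0, "ry": 0, "rz": 0, "claw": 0}
    - {"dx": -0.001, "dy": 0, "dz": 0.086, "rx": 0, "ry": 0, "rz": 0, "claw": 0}
    - {"dx": -0.001, "dy": 0, "dz": 0.091, "rx": 0, "ry": 0, "rz": 0, "claw": 0}
    - {"dx": -0.001, "dy": 0, "dz": 0.095, "rx": 0, "ry": 0, "rz": 0, "claw": 0}
    - {"dx": -0.001, "dy": 0, "dz": 0.095, "rx": 0, "ry": 0, "rz": 0, "claw": 0}

```text
time: 38.3
eef_pos: [591.9, 48.4, 44.6]
tool_rot: [[0.146, 0.989, 0.002], [0.989, -0.146, -0.0], [0.0, 0.002, -1.0]]
ft_force: [-0.8, -0.5, 2.7]
width: 13.9
finger_force: 60.3
```

```bash
python3 - <<'E'
from h import *
w=cap("wrist");s=cap("scene");o=get_obs();e=o["eef_pos"];print(e,o["width"],o["ft_force"])
save(w,"c10.png",None,1.4)
d=cap("side")
for k in blobs(d,(0,0,140),(179,50,255),300)[:4]: print(rect(d,k,60),cv2.contourArea(k))
E
```

```text
[591.87893503  48.40367612  44.603678  ] 13.65872595787636 [-0.42944517 -0.48299983  3.79085905]
(array([ 1128.4, -1894.4]), 1897.1, 1074.4, -62.8) 9966.5
(array([589.7,  49.5]), 200.8, 155.4, 82.1) 2025.5
(array([  408.7, -1066.8]), 317.4, 147.8, 90.0) 542.5
```

View pics/c10.png

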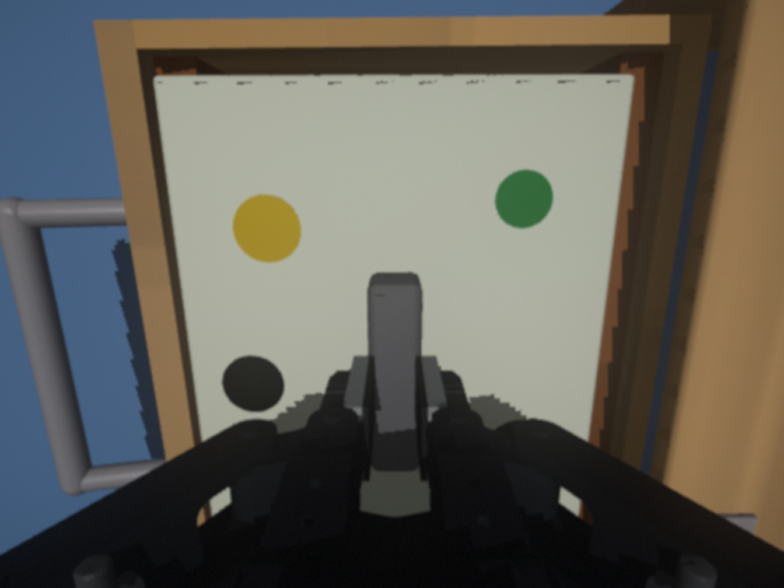

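The palette sits inside the tray walls. The vertical force changed from -2.5 to +3.8 N, so it rests on the ledges. I'll release it and go for the brush.

play_rows:
  moves:
    - {"dx": 0, "dy": 0.001, "dz": -0.001, "rx": 0, "ry": 0, "rz": 0, "claw": 0.5}
    - {"dx": 0, "dy": 0.001, "dz": -0.001, "rx": 0, "ry": 0, "rz": 0, "claw": 0.5}
    - {"dx": 0, "dy": 0.001, "dz": -0.001, "rx": 0, "ry": 0, "rz": 0, "claw": 0.5}
    - {"dx": 0, "dy": 0, "dz": -0.04, "rx": 0, "ry": 0, "rz": 0, "claw": 0.5}
    - {"dx": 0, "dy": 0, "dz": -0.1, "rx": 0, "ry": 0, "rz": 0, "claw": 0.6}
    - {"dx": 0, "dy": -0.03, "dz": -0.15, "rx": 0, "ry": 0, "rz": 0, "claw": 0.8}
    - {"dx": -0.02, "dy": -0.08, "dz": -0.2, "rx": 0, "ry": 0, "rz": 0, "claw": 0.8}
    - {"dx": -0.02, "dy": -0.12, "dz": -0.24, "rx": 0, "ry": 0, "rz": 0, "claw": 0.8}

```text
time: 39.45
eef_pos: [471.1, 45.5, 281.3]
tool_rot: [[0.147, 0.989, -0.0], [0.989, -0.147, -0.0], [-0.0, -0.0, -1.0]]
ft_force: [0.1, -0.9, -0.4]
width: 68.6
finger_force: 0.0
```

play_rows:
  moves:
    - {"dx": 0, "dy": 0, "dz": 0, "rx": 0, "ry": 0, "rz": 0, "claw": 0.8}
    - {"dx": 0, "dy": 0, "dz": 0, "rx": 0, "ry": 0, "rz": 0, "claw": 0.8}
    - {"dx": 0, "dy": 0, "dz": 0, "rx": 0, "ry": 0, "rz": 0, "claw": 0.8}
    - {"dx": 0, "dy": 0, "dz": 0, "rx": 0, "ry": 0, "rz": 0, "claw": 0.8}
    - {"dx": 0, "dy": 0, "dz": 0, "rx": 0, "ry": 0, "rz": 0, "claw": 0.8}
    - {"dx": 0, "dy": 0, "dz": 0, "rx": 0, "ry": 0, "rz": 0, "claw": 0.8}
    - {"dx": 0, "dy": 0, "dz": 0, "rx": 0, "ry": 0, "rz": 0, "claw": 0.8}
    - {"dx": 0, "dy": 0, "dz": 0, "rx": 0, "ry": 0, "rz": 0, "claw": 0.8}

```text
time: 40.45
eef_pos: [472.6, 45.9, 280.2]
tool_rot: [[0.146, 0.989, 0.0], [0.989, -0.146, 0.0], [0.0, 0.0, -1.0]]
ft_force: [0.1, 0.9, -0.0]
width: 68.2
finger_force: 0.0
```

```bash
python3 - <<'E'
from h import *
w=cap("wrist");o=get_obs();e=o["eef_pos"];R=o["tool_rot"];print(e,o["time"])
for k in blobs(w,(0,0,130),(179,60,255),1500)[:2]: print("white",rect(w,k,60),cv2.contourArea(k))
m=cv2.inRange(w["hsv"],np.array((8,50,110)),np.array((19,170,255)))
# tray wall top outline: tray blob
for k in blobs(w,(8,50,110),(19,170,255),400)[:4]: print("wood",cv2.boundingRect(k),rect(w,k,64),cv2.contourArea(k))
s=cap("scene");d=cap("side")
for c,n in((s,"S"),(d,"D")):
  for q in blobs(c,(3,80,50),(14,230,190),60):
    r=rect(c,q,14)
    if 500<r[0][0]<750 and -420<r[0][1]<-100:print(n,cv2.boundingRect(q),r)
E
```

```text
[472.52132767  45.91793736 280.25186486] 40.5
white (array([591. ,  47.2]), 199.9, 158.2, 81.8) 21571.0
white (array([702. , -56.5]), 80.3, 36.8, 82.5) 1580.5
wood (462, 37, 98, 238) (array([745.1,  17.3]), 302.8, 116.8, -85.4) 19197.0
wood (303, 59, 163, 194) (array([587.9,  48.7]), 228.9, 178.5, 81.6) 3771.5
S (238, 282, 41, 22) (array([ 656.7, -305.9]), 118.9, 21.8, 90.0)
D (241, 179, 14, 19) (array([ 653.7, -306.8]), 110.3, 20.5, 87.2)
```

play_rows:
  moves:
    - {"dx": -0.045, "dy": 0.03, "dz": 0, "rx": 0, "ry": 0, "rz": -0.02, "claw": 0.8}
    - {"dx": -0.09, "dy": 0.06, "dz": 0, "rx": 0, "ry": 0, "rz": -0.04, "claw": 0.8}
    - {"dx": -0.135, "dy": 0.09, "dz": 0, "rx": 0, "ry": 0, "rz": -0.06, "claw": 0.8}
    - {"dx": -0.18, "dy": 0.12, "dz": 0, "rx": 0, "ry": 0, "rz": -0.08, "claw": 0.8}
    - {"dx": -0.225, "dy": 0.15, "dz": 0.01, "rx": 0, "ry": 0, "rz": -0.1, "claw": 0.8}
    - {"dx": -0.265, "dy": 0.18, "dz": 0.02, "rx": 0, "ry": 0, "rz": -0.11, "claw": 0.8}
    - {"dx": -0.3, "dy": 0.21, "dz": 0.03, "rx": 0, "ry": 0, "rz": -0.11, "claw": 0.8}
    - {"dx": -0.315, "dy": 0.231, "dz": 0.05, "rx": 0, "ry": 0, "rz": -0.11, "claw": 0.8}

```text
time: 41.6
eef_pos: [656.2, -302.3, 230.4]
tool_rot: [[0.039, 0.999, 0.002], [0.999, -0.039, -0.001], [-0.001, 0.002, -1.0]]
ft_force: [-0.2, 0.3, -0.6]
width: 68.1
finger_force: 0.0
```

play_rows:
  moves:
    - {"dx": 0, "dy": 0, "dz": 0, "rx": 0, "ry": 0, "rz": 0, "claw": 0.6}
    - {"dx": 0, "dy": 0, "dz": 0, "rx": 0, "ry": 0, "rz": 0, "claw": 0.6}
    - {"dx": 0, "dy": 0, "dz": 0, "rx": 0, "ry": 0, "rz": 0, "claw": 0.6}
    - {"dx": 0, "dy": 0, "dz": 0, "rx": 0, "ry": 0, "rz": 0, "claw": 0.6}
    - {"dx": 0, "dy": 0, "dz": 0, "rx": 0, "ry": 0, "rz": 0, "claw": 0.6}
    - {"dx": 0, "dy": 0, "dz": 0, "rx": 0, "ry": 0, "rz": 0, "claw": 0.6}
    - {"dx": 0, "dy": 0, "dz": 0, "rx": 0, "ry": 0, "rz": 0, "claw": 0.6}
    - {"dx": 0, "dy": 0, "dz": 0, "rx": 0, "ry": 0, "rz": 0, "claw": 0.6}

```text
time: 42.6
eef_pos: [655.0, -299.4, 230.0]
tool_rot: [[0.037, 0.999, -0.0], [0.999, -0.037, 0.0], [0.0, -0.0, -1.0]]
ft_force: [0.7, 0.5, -0.5]
width: 51.6
finger_force: 0.0
```

```bash
python3 - <<'E'
from h import *
w=cap("wrist");o=get_obs();e=o["eef_pos"];R=o["tool_rot"];print(e,o["time"],np.degrees(np.arctan2(R[1,1],R[0,1])))
for n,lo,hi in(("brown",(3,80,40),(14,240,190)),("ferr",(0,0,130),(179,50,255)),("blk",(0,0,0),(179,255,40))):
  for k in blobs(w,lo,hi,150)[:5]: print(n,cv2.boundingRect(k),rect(w,k,16),cv2.contourArea(k))
E
```

```text
[ 655.02301143 -299.42484939  230.03017062] 42.65 -2.092239729344704
brown (275, 136, 17, 95) (array([ 656.2, -305.8]), 115.6, 18.7, 88.4) 1350.5
ferr (508, 48, 52, 331) (array([ 969.1, -391.2]), 445.8, 69.4, -79.1) 8416.0
ferr (267, 111, 33, 24) (array([ 658.4, -233.1]), 37.2, 25.6, -2.1) 735.5
blk (0, 279, 560, 141) (array([ 641.5, -547.8]), 845.0, 233.1, -2.0) 42599.5
blk (256, 293, 67, 59) (array([ 657.4, -498.1]), 91.3, 90.9, 88.0) 3026.0
```

play_rows:
  moves:
    - {"dx": 0.035, "dy": 0.001, "dz": 0.05, "rx": 0, "ry": 0, "rz": 0, "claw": 0.6}
    - {"dx": 0.035, "dy": 0.001, "dz": 0.1, "rx": 0, "ry": 0, "rz": 0, "claw": 0.6}
    - {"dx": 0.035, "dy": 0.001, "dz": 0.15, "rx": 0, "ry": 0, "rz": 0, "claw": 0.6}
    - {"dx": 0.035, "dy": 0.001, "dz": 0.2, "rx": 0, "ry": 0, "rz": 0, "claw": 0.6}
    - {"dx": 0.035, "dy": 0.001, "dz": 0.23, "rx": 0, "ry": 0, "rz": 0, "claw": 0.6}
    - {"dx": 0.035, "dy": 0.001, "dz": 0.244, "rx": 0, "ry": 0, "rz": 0, "claw": 0.6}
    - {"dx": 0.035, "dy": 0.001, "dz": 0.248, "rx": 0, "ry": 0, "rz": 0, "claw": 0.6}
    - {"dx": 0.035, "dy": 0.001, "dz": 0.248, "rx": 0, "ry": 0, "rz": 0, "claw": 0.6}

```text
time: 43.65
eef_pos: [658.5, -265.0, -16.4]
tool_rot: [[0.036, 0.999, 0.002], [0.999, -0.036, -0.001], [-0.001, 0.002, -1.0]]
ft_force: [0.2, 0.2, 0.3]
width: 51.3
finger_force: 0.0
```

play_rows:
  moves:
    - {"dx": 0, "dy": 0, "dz": 0, "rx": 0, "ry": 0, "rz": 0, "claw": 0.1}
    - {"dx": 0, "dy": 0, "dz": 0, "rx": 0, "ry": 0, "rz": 0, "claw": 0.1}
    - {"dx": 0, "dy": 0, "dz": 0, "rx": 0, "ry": 0, "rz": 0, "claw": 0.1}
    - {"dx": 0, "dy": 0, "dz": 0, "rx": 0, "ry": 0, "rz": 0, "claw": 0.1}
    - {"dx": 0, "dy": 0, "dz": 0, "rx": 0, "ry": 0, "rz": 0, "claw": 0.1}
    - {"dx": 0, "dy": 0, "dz": 0, "rx": 0, "ry": 0, "rz": 0, "claw": 0.1}
    - {"dx": 0, "dy": 0, "dz": 0, "rx": 0, "ry": 0, "rz": 0, "claw": 0.1}
    - {"dx": 0, "dy": 0, "dz": 0, "rx": 0, "ry": 0, "rz": 0, "claw": 0.1}

```text
time: 44.65
eef_pos: [657.3, -264.5, -17.8]
tool_rot: [[0.037, 0.999, -0.0], [0.999, -0.037, 0.0], [0.0, -0.0, -1.0]]
ft_force: [-1.0, -0.1, 0.7]
width: 8.8
finger_force: 0.5
```

play_rows:
  moves:
    - {"dx": 0, "dy": 0, "dz": 0, "rx": 0, "ry": 0, "rz": 0, "claw": 0.6}
    - {"dx": 0, "dy": 0, "dz": 0, "rx": 0, "ry": 0, "rz": 0, "claw": 0.6}
    - {"dx": 0, "dy": 0, "dz": 0, "rx": 0, "ry": 0, "rz": 0, "claw": 0.6}
    - {"dx": 0, "dy": 0, "dz": 0, "rx": 0, "ry": 0, "rz": 0, "claw": 0.6}
    - {"dx": 0, "dy": 0, "dz": 0, "rx": 0, "ry": 0, "rz": 0, "claw": 0.6}
    - {"dx": 0, "dy": 0, "dz": 0, "rx": 0, "ry": 0, "rz": 0, "claw": 0.6}
    - {"dx": 0, "dy": 0, "dz": 0, "rx": 0, "ry": 0, "rz": 0, "claw": 0.6}
    - {"dx": 0, "dy": 0, "dz": 0, "rx": 0, "ry": 0, "rz": 0, "claw": 0.6}

```text
time: 45.65
eef_pos: [657.3, -264.5, -17.9]
tool_rot: [[0.037, 0.999, -0.0], [0.999, -0.037, 0.0], [0.0, -0.0, -1.0]]
ft_force: [-0.3, 1.0, 0.5]
width: 51.1
finger_force: 0.0
```

```bash
python3 - <<'E'
from h import *
w=cap("wrist");s=cap("scene");d=cap("side");o=get_obs();e=o["eef_pos"];R=o["tool_rot"];print(e,o["time"],o["width"])
for n,lo,hi in(("brown",(3,80,30),(14,240,190)),("ferr",(0,0,100),(179,50,255))):
  for k in blobs(w,lo,hi,150)[:5]: print(n,cv2.boundingRect(k),rect(w,k,12),cv2.contourArea(k))
for c,n in((s,"S"),(d,"D")):
  for q in blobs(c,(3,80,40),(14,230,190),30):
    r=rect(c,q,14)
    if 500<r[0][0]<750 and -420<r[0][1]<-100:print(n,cv2.boundingRect(q),r)
cv2.imwrite("pics/c11.png",np.vstack([np.hstack([cv2.resize(s["img"][230:310,210:330],(400,267)),cv2.resize(d["img"][150:230,200:320],(400,267))]),cv2.resize(w["img"][120:320,150:410],(433,333),interpolation=2)[:,:400].repeat(2,1)])[:,:,::-1])
E
```

```text
[ 657.32540642 -264.48857531  -17.83173812] 45.8 51.06511868808784
brown (262, 235, 44, 135) (array([ 657.5, -287.7]), 77.7, 21.6, 88.7) 5373.5
ferr (241, 175, 85, 63) (array([ 658.8, -235.3]), 39.5, 30.0, -0.6) 4666.0
ferr (191, 258, 28, 45) (array([ 617.7, -270.7]), 26.4, 7.2, 66.6) 435.0
ferr (345, 258, 29, 42) (array([ 694.7, -273. ]), 25.2, 6.8, -64.4) 406.5
S (238, 295, 18, 11) (array([ 660.4, -344.1]), 46.5, 25.5, -88.6)
S (265, 284, 8, 8) (array([ 657.7, -274.8]), 26.4, 18.8, -33.5)
D (241, 183, 10, 15) (array([ 654.3, -292.8]), 82.0, 23.7, 89.0)
```

play_rows:
  moves:
    - {"dx": 0, "dy": 0, "dz": 0.004, "rx": 0, "ry": 0, "rz": 0, "claw": 0.5}
    - {"dx": 0, "dy": 0, "dz": 0.007, "rx": 0, "ry": 0, "rz": 0, "claw": 0.4}
    - {"dx": 0, "dy": 0, "dz": 0.007, "rx": 0, "ry": 0, "rz": 0, "claw": 0.3}
    - {"dx": 0, "dy": 0, "dz": 0.007, "rx": 0, "ry": 0, "rz": 0, "claw": 0.1}
    - {"dx": 0, "dy": 0, "dz": 0.007, "rx": 0, "ry": 0, "rz": 0, "claw": 0.1}
    - {"dx": 0, "dy": 0, "dz": 0.007, "rx": 0, "ry": 0, "rz": 0, "claw": 0.1}
    - {"dx": 0, "dy": 0, "dz": 0.007, "rx": 0, "ry": 0, "rz": 0, "claw": 0.1}
    - {"dx": 0, "dy": 0, "dz": 0.007, "rx": 0, "ry": 0, "rz": 0, "claw": 0.1}

```text
time: 46.8
eef_pos: [657.3, -264.5, -24.9]
tool_rot: [[0.037, 0.999, -0.0], [0.999, -0.037, 0.0], [0.0, -0.0, -1.0]]
ft_force: [-0.6, 0.9, -1.3]
width: 19.6
finger_force: 60.5
```

play_rows:
  moves:
    - {"dx": 0, "dy": 0, "dz": -0.02, "rx": 0, "ry": 0, "rz": 0, "claw": 0.1}
    - {"dx": 0, "dy": 0, "dz": -0.05, "rx": 0, "ry": 0, "rz": 0, "claw": 0.1}
    - {"dx": 0, "dy": 0, "dz": -0.09, "rx": 0, "ry": 0, "rz": 0, "claw": 0.1}
    - {"dx": 0, "dy": 0, "dz": -0.13, "rx": 0, "ry": 0, "rz": 0, "claw": 0.1}
    - {"dx": 0, "dy": -0.01, "dz": -0.17, "rx": 0, "ry": 0, "rz": 0, "claw": 0.1}
    - {"dx": 0, "dy": -0.03, "dz": -0.2, "rx": 0, "ry": 0, "rz": 0, "claw": 0.1}
    - {"dx": 0, "dy": -0.06, "dz": -0.22, "rx": 0, "ry": 0, "rz": 0.03, "claw": 0.1}
    - {"dx": 0, "dy": -0.09, "dz": -0.23, "rx": 0, "ry": 0, "rz": 0.06, "claw": 0.1}

```text
time: 47.8
eef_pos: [567.7, -261.7, 209.0]
tool_rot: [[0.097, 0.995, 0.004], [0.995, -0.097, -0.002], [-0.002, 0.005, -1.0]]
ft_force: [0.2, -0.1, -0.2]
width: 19.8
finger_force: 60.5
```

```bash
python3 - <<'E'
from h import *
o=get_obs();e=o["eef_pos"];R=o["tool_rot"];print(e,o["width"],o["ft_force"],np.degrees(np.arctan2(R[1,1],R[0,1])),(R.T@(np.array([546.3,59.6,150])-e)).round(1))
E
```

```text
[ 567.71207093 -261.65537022  209.04660685] 19.834804372810563 [ 0.23481943 -0.11847465 -0.2438405 ] -5.570908086952516 [317.8 -52.8  58.2]
```

play_rows:
  moves:
    - {"dx": 0.05, "dy": -0.01, "dz": 0, "rx": 0, "ry": 0, "rz": 0.01, "claw": 0.1}
    - {"dx": 0.1, "dy": -0.02, "dz": 0, "rx": 0, "ry": 0, "rz": 0.02, "claw": 0.1}
    - {"dx": 0.15, "dy": -0.03, "dz": 0, "rx": 0, "ry": 0, "rz": 0.03, "claw": 0.1}
    - {"dx": 0.2, "dy": -0.04, "dz": 0, "rx": 0, "ry": 0, "rz": 0.045, "claw": 0.1}
    - {"dx": 0.25, "dy": -0.045, "dz": 0, "rx": 0, "ry": 0, "rz": 0.045, "claw": 0.1}
    - {"dx": 0.29, "dy": -0.05, "dz": 0, "rx": 0, "ry": 0, "rz": 0.045, "claw": 0.1}
    - {"dx": 0.315, "dy": -0.053, "dz": 0.02, "rx": 0, "ry": 0, "rz": 0.045, "claw": 0.1}
    - {"dx": 0.315, "dy": -0.053, "dz": 0.03, "rx": 0, "ry": 0, "rz": 0.045, "claw": 0.1}

```text
time: 48.8
eef_pos: [544.6, 59.1, 175.8]
tool_rot: [[0.138, 0.99, 0.001], [0.99, -0.138, 0.0], [0.0, 0.001, -1.0]]
ft_force: [-0.0, -0.1, -0.5]
width: 19.7
finger_force: 60.5
```

play_rows:
  moves:
    - {"dx": 0, "dy": 0, "dz": 0.02, "rx": 0, "ry": 0, "rz": 0, "claw": 0.1}
    - {"dx": 0, "dy": 0, "dz": 0.04, "rx": 0, "ry": 0, "rz": 0, "claw": 0.1}
    - {"dx": 0, "dy": 0, "dz": 0.05, "rx": 0, "ry": 0, "rz": 0, "claw": 0.1}
    - {"dx": 0, "dy": 0, "dz": 0.05, "rx": 0, "ry": 0, "rz": 0, "claw": 0.1}
    - {"dx": 0, "dy": 0, "dz": 0.05, "rx": 0, "ry": 0, "rz": 0, "claw": 0.1}
    - {"dx": 0, "dy": 0, "dz": 0.05, "rx": 0, "ry": 0, "rz": 0, "claw": 0.1}
    - {"dx": 0, "dy": 0, "dz": 0.05, "rx": 0, "ry": 0, "rz": 0, "claw": 0.1}
    - {"dx": 0, "dy": 0, "dz": 0.05, "rx": 0, "ry": 0, "rz": 0, "claw": 0.1}

```text
time: 49.8
eef_pos: [545.2, 57.5, 125.5]
tool_rot: [[0.141, 0.99, 0.001], [0.99, -0.141, 0.0], [0.0, 0.001, -1.0]]
ft_force: [-0.1, 0.0, -0.9]
width: 19.7
finger_force: 60.5
```

```bash
python3 - <<'E'
from h import *
w=cap("wrist");s=cap("scene");o=get_obs();e=o["eef_pos"];R=o["tool_rot"];print(e,o["width"],o["ft_force"],np.degrees(np.arctan2(R[1,1],R[0,1])),(R.T@(np.array([546.3,59.6,37])-e)).round(1))
for n,lo,hi in(("brown",(3,80,30),(14,240,190)),):
  for k in blobs(w,lo,hi,300)[:4]: print(n,cv2.boundingRect(k),rect(w,k,e[2]+35),cv2.contourArea(k))
for k in blobs(w,(0,0,100),(179,50,255),300)[:5]: print("ferr",cv2.boundingRect(k),rect(w,k,e[2]+41),cv2.contourArea(k))
E
```

```text
[545.06697587  57.51699041 125.33022313] 19.758858106110527 [ 0.05506267  0.13698551 -1.0263055 ] -8.10132816973212 [ 2.2  0.9 88.3]
brown (256, 240, 50, 130) (array([541.1,  36.3]), 72.4, 25.0, 83.0) 5488.5
brown (431, 69, 46, 254) (array([625.7,  76.2]), 118.4, 9.9, 84.6) 2273.0
ferr (236, 79, 227, 238) (array([575. ,  84.8]), 106.3, 91.0, 81.9) 32146.0
ferr (156, 105, 72, 183) (array([511.4,  96.7]), 81.0, 26.8, 82.1) 3017.5
ferr (462, 286, 57, 74) (array([639.9,  17.6]), 40.7, 23.4, 82.1) 2856.0
```

play_rows:
  moves:
    - {"dx": 0.002, "dy": 0.001, "dz": 0.03, "rx": 0, "ry": 0, "rz": 0, "claw": 0.1}
    - {"dx": 0.002, "dy": 0.001, "dz": 0.055, "rx": 0, "ry": 0, "rz": 0, "claw": 0.1}
    - {"dx": 0.002, "dy": 0.001, "dz": 0.07, "rx": 0, "ry": 0, "rz": 0, "claw": 0.1}
    - {"dx": 0.002, "dy": 0.001, "dz": 0.08, "rx": 0, "ry": 0, "rz": 0, "claw": 0.1}
    - {"dx": 0.002, "dy": 0.001, "dz": 0.085, "rx": 0, "ry": 0, "rz": 0, "claw": 0.1}
    - {"dx": 0.002, "dy": 0.001, "dz": 0.088, "rx": 0, "ry": 0, "rz": 0, "claw": 0.1}
    - {"dx": 0.002, "dy": 0.001, "dz": 0.089, "rx": 0, "ry": 0, "rz": 0, "claw": 0.1}
    - {"dx": 0.002, "dy": 0.001, "dz": 0.089, "rx": 0, "ry": 0, "rz": 0, "claw": 0.1}

```text
time: 50.9
eef_pos: [546.6, 59.3, 36.6]
tool_rot: [[0.141, 0.99, 0.001], [0.99, -0.141, 0.0], [0.0, 0.001, -1.0]]
ft_force: [-0.1, -0.4, 0.0]
width: 19.8
finger_force: 60.5
```

play_rows:
  moves:
    - {"dx": 0, "dy": 0, "dz": 0, "rx": 0, "ry": 0, "rz": 0, "claw": 0.1}
    - {"dx": 0, "dy": 0, "dz": 0, "rx": 0, "ry": 0, "rz": 0, "claw": 0.35}
    - {"dx": 0, "dy": 0, "dz": 0, "rx": 0, "ry": 0, "rz": 0, "claw": 0.4}
    - {"dx": 0, "dy": 0, "dz": 0, "rx": 0, "ry": 0, "rz": 0, "claw": 0.4}
    - {"dx": 0, "dy": 0, "dz": -0.03, "rx": 0, "ry": 0, "rz": 0, "claw": 0.4}
    - {"dx": 0, "dy": 0, "dz": -0.09, "rx": 0, "ry": 0, "rz": 0, "claw": 0.4}
    - {"dx": 0, "dy": -0.03, "dz": -0.15, "rx": 0, "ry": 0, "rz": 0, "claw": 0.8}
    - {"dx": -0.02, "dy": -0.06, "dz": -0.21, "rx": 0, "ry": 0, "rz": 0, "claw": 0.8}

```text
time: 51.9
eef_pos: [489.1, 50.9, 237.9]
tool_rot: [[0.14, 0.99, 0.001], [0.99, -0.14, 0.0], [0.0, 0.001, -1.0]]
ft_force: [0.6, -0.3, 0.7]
width: 67.9
finger_force: 0.0
```

play_rows:
  moves:
    - {"dx": 0, "dy": -0.02, "dz": -0.03, "rx": 0, "ry": 0, "rz": 0, "claw": 0.8}
    - {"dx": 0, "dy": -0.02, "dz": -0.03, "rx": 0, "ry": 0, "rz": 0, "claw": 0.8}
    - {"dx": 0, "dy": -0.02, "dz": -0.03, "rx": 0, "ry": 0, "rz": 0, "claw": 0.8}
    - {"dx": 0, "dy": -0.02, "dz": -0.03, "rx": 0, "ry": 0, "rz": 0, "claw": 0.8}
    - {"dx": 0, "dy": -0.02, "dz": -0.03, "rx": 0, "ry": 0, "rz": 0, "claw": 0.8}
    - {"dx": 0, "dy": -0.02, "dz": -0.03, "rx": 0, "ry": 0, "rz": 0, "claw": 0.8}
    - {"dx": 0, "dy": -0.02, "dz": -0.03, "rx": 0, "ry": 0, "rz": 0, "claw": 0.8}
    - {"dx": 0, "dy": -0.02, "dz": -0.03, "rx": 0, "ry": 0, "rz": 0, "claw": 0.8}

```text
time: 52.9
eef_pos: [469.8, 53.2, 265.8]
tool_rot: [[0.141, 0.99, -0.0], [0.99, -0.141, -0.0], [-0.0, -0.0, -1.0]]
ft_force: [-0.4, -0.4, -0.7]
width: 68.6
finger_force: 0.0
```

```bash
cat > chk.py <<'E'
from h import *
w=cap("wrist");o=get_obs();e=o["eef_pos"];R=o["tool_rot"];print(e,o["time"],np.degrees(np.arctan2(R[1,1],R[0,1])))
for n,lo,hi,z in(("brown",(3,80,30),(14,240,190),74),("white",(0,0,120),(179,60,255),60),("black",(0,0,0),(179,255,45),76),("wood",(8,50,110),(19,170,255),64),("orange",(4,150,110),(14,255,255),134)):
  for k in blobs(w,lo,hi,150)[:7]:
    r=rect(w,k,z)
    if abs(r[0][0]-600)<140 and abs(r[0][1]-30)<150: print(n,cv2.boundingRect(k),r,cv2.contourArea(k))
E
python3 chk.py
```

```text
[469.81788779  53.21477704 265.92249288] 52.95 -8.107151076738628
brown (333, 153, 26, 100) (array([538.4,  17.7]), 118.7, 25.8, 82.8) 1688.5
brown (437, 74, 39, 180) (array([664.1,  40.5]), 201.6, 15.7, 81.9) 899.5
brown (466, 278, 34, 28) (array([ 699.9, -119.3]), 41.7, 37.8, -8.0) 700.0
white (316, 80, 149, 172) (array([591. ,  47.1]), 200.5, 158.3, 81.9) 18836.0
white (460, 211, 40, 67) (array([702.3, -61.6]), 88.1, 37.9, 82.3) 1730.5
white (266, 118, 43, 102) (array([476.9,  64.4]), 118.7, 47.7, 81.9) 1062.5
wood (471, 43, 89, 244) (array([738.7,  17.3]), 301.1, 102.9, -85.1) 17244.5
wood (306, 64, 170, 199) (array([588.2,  48.6]), 229.3, 178.2, 81.9) 5567.5
wood (446, 79, 22, 139) (array([672.1,  59.1]), 155.3, 9.1, 83.9) 353.0
orange (472, 279, 27, 27) (array([668.3, -80.1]), 37.7, 23.9, -78.1) 462.0
```

play_rows:
  moves:
    - {"dx": 0.013, "dy": -0.018, "dz": 0.02, "rx": 0, "ry": 0, "rz": 0, "claw": 0.35}
    - {"dx": 0.013, "dy": -0.018, "dz": 0.06, "rx": 0, "ry": 0, "rz": 0, "claw": 0.35}
    - {"dx": 0.013, "dy": -0.018, "dz": 0.1, "rx": 0, "ry": 0, "rz": 0, "claw": 0.35}
    - {"dx": 0.013, "dy": -0.018, "dz": 0.15, "rx": 0, "ry": 0, "rz": 0, "claw": 0.35}
    - {"dx": 0.013, "dy": -0.018, "dz": 0.2, "rx": 0, "ry": 0, "rz": 0, "claw": 0.35}
    - {"dx": 0.013, "dy": -0.018, "dz": 0.235, "rx": 0, "ry": 0, "rz": 0, "claw": 0.35}
    - {"dx": 0.013, "dy": -0.018, "dz": 0.248, "rx": 0, "ry": 0, "rz": 0, "claw": 0.35}
    - {"dx": 0.013, "dy": -0.018, "dz": 0.248, "rx": 0, "ry": 0, "rz": 0, "claw": 0.35}

```text
time: 53.95
eef_pos: [453.5, 68.6, 17.7]
tool_rot: [[0.141, 0.99, -0.001], [0.99, -0.141, -0.0], [-0.0, -0.001, -1.0]]
ft_force: [-0.5, 0.2, -0.0]
width: 29.7
finger_force: 0.0
```

play_rows:
  moves:
    - {"dx": 0, "dy": 0, "dz": 0, "rx": 0, "ry": 0, "rz": 0, "claw": 0.2}
    - {"dx": 0, "dy": 0, "dz": 0, "rx": 0, "ry": 0, "rz": 0, "claw": 0.1}
    - {"dx": 0, "dy": 0, "dz": 0, "rx": 0, "ry": 0, "rz": 0, "claw": 0}
    - {"dx": 0, "dy": 0, "dz": 0, "rx": 0, "ry": 0, "rz": 0, "claw": 0}
    - {"dx": 0, "dy": 0, "dz": 0, "rx": 0, "ry": 0, "rz": 0, "claw": 0}
    - {"dx": 0, "dy": 0, "dz": 0, "rx": 0, "ry": 0, "rz": 0, "claw": 0}
    - {"dx": 0, "dy": 0, "dz": 0, "rx": 0, "ry": 0, "rz": 0, "claw": 0}
    - {"dx": 0, "dy": 0, "dz": 0, "rx": 0, "ry": 0, "rz": 0, "claw": 0}

```text
time: 54.95
eef_pos: [456.7, 68.8, 20.3]
tool_rot: [[0.141, 0.99, 0.006], [0.99, -0.141, 0.0], [0.001, 0.006, -1.0]]
ft_force: [2.1, -0.5, 6.8]
width: 8.8
finger_force: 58.8
```

play_rows:
  moves:
    - {"dx": 0, "dy": 0.003, "dz": 0, "rx": 0, "ry": 0, "rz": 0, "claw": 0}
    - {"dx": 0, "dy": 0.009, "dz": 0, "rx": 0, "ry": 0, "rz": 0, "claw": 0}
    - {"dx": 0, "dy": 0.018, "dz": 0, "rx": 0, "ry": 0, "rz": 0, "claw": 0}
    - {"dx": 0, "dy": 0.028, "dz": 0, "rx": 0, "ry": 0, "rz": 0, "claw": 0}
    - {"dx": 0, "dy": 0.038, "dz": 0, "rx": 0, "ry": 0, "rz": 0, "claw": 0}
    - {"dx": 0, "dy": 0.048, "dz": 0, "rx": 0, "ry": 0, "rz": 0, "claw": 0}
    - {"dx": 0, "dy": 0.058, "dz": 0, "rx": 0, "ry": 0, "rz": 0, "claw": 0}
    - {"dx": 0, "dy": 0.068, "dz": 0, "rx": 0, "ry": 0, "rz": 0, "claw": 0}

```text
time: 55.95
eef_pos: [522.1, 59.7, 20.2]
tool_rot: [[0.141, 0.99, 0.001], [0.99, -0.141, 0.001], [0.001, 0.001, -1.0]]
ft_force: [-3.5, 1.8, 12.1]
width: 8.7
finger_force: 59.5
```

play_rows:
  moves:
    - {"dx": 0, "dy": 0.01, "dz": 0, "rx": 0, "ry": 0, "rz": 0, "claw": 0}
    - {"dx": 0, "dy": 0.02, "dz": 0, "rx": 0, "ry": 0, "rz": 0, "claw": 0}
    - {"dx": 0, "dy": 0.03, "dz": 0, "rx": 0, "ry": 0, "rz": 0, "claw": 0}
    - {"dx": 0, "dy": 0.04, "dz": 0, "rx": 0, "ry": 0, "rz": 0, "claw": 0}
    - {"dx": 0, "dy": 0.05, "dz": 0, "rx": 0, "ry": 0, "rz": 0, "claw": 0}
    - {"dx": 0, "dy": 0.06, "dz": 0, "rx": 0, "ry": 0, "rz": 0, "claw": 0}
    - {"dx": 0, "dy": 0.07, "dz": 0, "rx": 0, "ry": 0, "rz": 0, "claw": 0}
    - {"dx": 0, "dy": 0.078, "dz": 0, "rx": 0, "ry": 0, "rz": 0, "claw": 0}

```text
time: 56.95
eef_pos: [599.2, 49.0, 20.3]
tool_rot: [[0.141, 0.99, 0.001], [0.99, -0.141, 0.002], [0.002, 0.001, -1.0]]
ft_force: [-2.0, 2.4, 9.8]
width: 9.1
finger_force: 59.4
```

play_rows:
  moves:
    - {"dx": 0, "dy": 0.005, "dz": 0, "rx": 0, "ry": 0, "rz": 0, "claw": 0}
    - {"dx": 0, "dy": 0.01, "dz": 0, "rx": 0, "ry": 0, "rz": 0, "claw": 0}
    - {"dx": 0, "dy": 0.014, "dz": 0, "rx": 0, "ry": 0, "rz": 0, "claw": 0}
    - {"dx": 0, "dy": 0.017, "dz": 0, "rx": 0, "ry": 0, "rz": 0, "claw": 0}
    - {"dx": 0, "dy": 0.019, "dz": 0, "rx": 0, "ry": 0, "rz": 0, "claw": 0}
    - {"dx": 0, "dy": 0.021, "dz": 0, "rx": 0, "ry": 0, "rz": 0, "claw": 0}
    - {"dx": 0, "dy": 0.022, "dz": 0, "rx": 0, "ry": 0, "rz": 0, "claw": 0}
    - {"dx": 0, "dy": 0.022, "dz": 0, "rx": 0, "ry": 0, "rz": 0, "claw": 0}

```text
time: 57.95
eef_pos: [620.9, 46.0, 20.3]
tool_rot: [[0.141, 0.99, 0.001], [0.99, -0.141, 0.002], [0.002, 0.001, -1.0]]
ft_force: [-2.9, 2.6, 8.9]
width: 8.9
finger_force: 59.2
```

play_rows:
  moves:
    - {"dx": 0, "dy": 0.001, "dz": 0, "rx": 0, "ry": 0, "rz": 0, "claw": 0}
    - {"dx": 0, "dy": 0.002, "dz": 0, "rx": 0, "ry": 0, "rz": 0, "claw": 0}
    - {"dx": 0, "dy": 0.003, "dz": 0, "rx": 0, "ry": 0, "rz": 0, "claw": 0}
    - {"dx": 0, "dy": 0.004, "dz": 0, "rx": 0, "ry": 0, "rz": 0, "claw": 0}
    - {"dx": 0, "dy": 0.005, "dz": 0, "rx": 0, "ry": 0, "rz": 0, "claw": 0}
    - {"dx": 0, "dy": 0.006, "dz": 0, "rx": 0, "ry": 0, "rz": 0, "claw": 0}
    - {"dx": 0, "dy": 0.006, "dz": 0, "rx": 0, "ry": 0, "rz": 0, "claw": 0}
    - {"dx": 0, "dy": 0.006, "dz": 0, "rx": 0, "ry": 0, "rz": 0, "claw": 0}

```text
time: 58.95
eef_pos: [622.2, 45.8, 20.2]
tool_rot: [[0.141, 0.99, -0.008], [0.99, -0.141, 0.002], [0.001, -0.008, -1.0]]
ft_force: [-14.4, 3.9, 18.8]
width: 9.1
finger_force: 60.3
```

play_rows:
  moves:
    - {"dx": 0, "dy": -0.004, "dz": 0, "rx": 0, "ry": 0, "rz": 0, "claw": 0}
    - {"dx": 0, "dy": -0.004, "dz": 0, "rx": 0, "ry": 0, "rz": 0, "claw": 0.35}
    - {"dx": 0, "dy": -0.004, "dz": 0, "rx": 0, "ry": 0, "rz": 0, "claw": 0.35}
    - {"dx": 0, "dy": -0.004, "dz": 0, "rx": 0, "ry": 0, "rz": 0, "claw": 0.35}
    - {"dx": 0, "dy": -0.004, "dz": -0.05, "rx": 0, "ry": 0, "rz": 0, "claw": 0.35}
    - {"dx": 0, "dy": -0.004, "dz": -0.11, "rx": 0, "ry": 0, "rz": 0, "claw": 0.35}
    - {"dx": 0, "dy": 0, "dz": -0.15, "rx": 0, "ry": 0, "rz": -0.15, "claw": 0.6}
    - {"dx": -0.02, "dy": 0.01, "dz": -0.16, "rx": 0, "ry": 0, "rz": -0.3, "claw": 0.8}

```text
time: 59.95
eef_pos: [635.6, 23.6, 182.4]
tool_rot: [[-0.164, 0.986, 0.007], [0.986, 0.164, 0.0], [-0.001, 0.007, -1.0]]
ft_force: [-0.3, 0.6, -0.3]
width: 65.5
finger_force: 0.0
```

```bash
python3 - <<'E'
from h import *
o=get_obs();e=o["eef_pos"];R=o["tool_rot"];print(e,o["width"],np.degrees(np.arctan2(R[1,1],R[0,1])),(R.T@(np.array([671.5,-88,180])-e)).round(1))
E
```

```text
[635.63755561  23.63144731 182.40455123] 65.51156662200661 9.456534333057022 [-116.    17.     2.6]
```

play_rows:
  moves:
    - {"dx": -0.02, "dy": 0.004, "dz": 0, "rx": 0, "ry": 0, "rz": -0.17, "claw": 0.8}
    - {"dx": -0.04, "dy": 0.008, "dz": 0, "rx": 0, "ry": 0, "rz": -0.34, "claw": 0.8}
    - {"dx": -0.06, "dy": 0.012, "dz": 0, "rx": 0, "ry": 0, "rz": -0.51, "claw": 0.8}
    - {"dx": -0.08, "dy": 0.015, "dz": 0, "rx": 0, "ry": 0, "rz": -0.68, "claw": 0.8}
    - {"dx": -0.1, "dy": 0.017, "dz": 0, "rx": 0, "ry": 0, "rz": -0.85, "claw": 0.8}
    - {"dx": -0.116, "dy": 0.017, "dz": 0, "rx": 0, "ry": 0, "rz": -1.02, "claw": 0.8}
    - {"dx": -0.116, "dy": 0.017, "dz": 0, "rx": 0, "ry": 0, "rz": -1.18, "claw": 0.8}
    - {"dx": -0.116, "dy": 0.017, "dz": 0, "rx": 0, "ry": 0, "rz": -1.264, "claw": 0.8}

```text
time: 60.95
eef_pos: [667.9, -89.6, 177.1]
tool_rot: [[-0.989, 0.145, -0.001], [0.145, 0.989, 0.0], [0.001, 0.0, -1.0]]
ft_force: [-1.1, 0.3, 0.1]
width: 68.2
finger_force: 0.0
```

play_rows:
  moves:
    - {"dx": 0, "dy": 0, "dz": 0, "rx": 0, "ry": 0, "rz": 0, "claw": 0.8}
    - {"dx": 0, "dy": 0, "dz": 0, "rx": 0, "ry": 0, "rz": 0, "claw": 0.8}
    - {"dx": 0, "dy": 0, "dz": 0, "rx": 0, "ry": 0, "rz": 0, "claw": 0.8}
    - {"dx": 0, "dy": 0, "dz": 0, "rx": 0, "ry": 0, "rz": 0, "claw": 0.8}
    - {"dx": 0, "dy": 0, "dz": 0, "rx": 0, "ry": 0, "rz": 0, "claw": 0.8}
    - {"dx": 0, "dy": 0, "dz": 0, "rx": 0, "ry": 0, "rz": 0, "claw": 0.8}
    - {"dx": 0, "dy": 0, "dz": 0, "rx": 0, "ry": 0, "rz": 0, "claw": 0.8}
    - {"dx": 0, "dy": 0, "dz": 0, "rx": 0, "ry": 0, "rz": 0, "claw": 0.8}

```text
time: 61.95
eef_pos: [668.2, -89.0, 177.9]
tool_rot: [[-0.989, 0.148, -0.0], [0.148, 0.989, -0.0], [0.0, -0.0, -1.0]]
ft_force: [-0.2, 0.3, 0.1]
width: 68.2
finger_force: 0.0
```

```bash
python3 - <<'E'
from h import *
w=cap("wrist");d=cap("side");o=get_obs();e=o["eef_pos"];R=o["tool_rot"];print(e,o["width"],o["time"],np.degrees(np.arctan2(R[1,1],R[0,1])),(R.T@(np.array([671.5,-88,88])-e)).round(1))
for k in blobs(w,(4,150,110),(14,255,255),100)[:2]:
    r=rect(w,k,134);print(r,cv2.boundingRect(k),(R.T@(np.append(r[0],88)-e)).round(1))
E
```

```text
[668.18629433 -89.00873325 177.87831866] 67.9773725312606 62.05 81.50096120455555 [-3.1  1.5 89.9]
(array([670.4, -80.5]), 23.6, 7.6, -1.8) (288, 207, 12, 33) [-0.9  8.7 89.9]
```

Now I'll pinch the knob and slide it back by 42 mm or slightly more, to its engaged stop.

play_rows:
  moves:
    - {"dx": -0.003, "dy": 0.001, "dz": 0.03, "rx": 0, "ry": 0, "rz": 0, "claw": 0.8}
    - {"dx": -0.003, "dy": 0.001, "dz": 0.06, "rx": 0, "ry": 0, "rz": 0, "claw": 0.8}
    - {"dx": -0.003, "dy": 0.001, "dz": 0.08, "rx": 0, "ry": 0, "rz": 0, "claw": 0.8}
    - {"dx": -0.003, "dy": 0.001, "dz": 0.088, "rx": 0, "ry": 0, "rz": 0, "claw": 0.8}
    - {"dx": -0.003, "dy": 0.001, "dz": 0.088, "rx": 0, "ry": 0, "rz": 0, "claw": 0.1}
    - {"dx": -0.003, "dy": 0.001, "dz": 0.088, "rx": 0, "ry": 0, "rz": 0, "claw": 0.1}
    - {"dx": -0.003, "dy": 0.001, "dz": 0.088, "rx": 0, "ry": 0, "rz": 0, "claw": 0.1}
    - {"dx": -0.003, "dy": 0.001, "dz": 0.088, "rx": 0, "ry": 0, "rz": 0, "claw": 0.1}

```text
time: 63.05
eef_pos: [672.6, -87.9, 91.9]
tool_rot: [[-0.989, 0.148, 0.003], [0.148, 0.989, 0.0], [-0.003, 0.001, -1.0]]
ft_force: [-0.1, 2.8, 5.7]
width: 19.6
finger_force: 59.3
```

play_rows:
  moves:
    - {"dx": 0, "dy": 0, "dz": 0, "rx": 0, "ry": 0, "rz": 0, "claw": 0.1}
    - {"dx": 0, "dy": 0, "dz": 0, "rx": 0, "ry": 0, "rz": 0, "claw": 0.1}
    - {"dx": 0, "dy": 0.008, "dz": 0, "rx": 0, "ry": 0, "rz": 0, "claw": 0.1}
    - {"dx": 0, "dy": 0.018, "dz": 0, "rx": 0, "ry": 0, "rz": 0, "claw": 0.1}
    - {"dx": 0, "dy": 0.028, "dz": 0, "rx": 0, "ry": 0, "rz": 0, "claw": 0.1}
    - {"dx": 0, "dy": 0.036, "dz": 0, "rx": 0, "ry": 0, "rz": 0, "claw": 0.1}
    - {"dx": 0, "dy": 0.042, "dz": 0, "rx": 0, "ry": 0, "rz": 0, "claw": 0.1}
    - {"dx": 0, "dy": 0.043, "dz": 0, "rx": 0, "ry": 0, "rz": 0, "claw": 0.1}

```text
time: 64.05
eef_pos: [678.3, -46.6, 91.8]
tool_rot: [[-0.989, 0.147, 0.002], [0.147, 0.989, -0.002], [-0.002, -0.002, -1.0]]
ft_force: [-2.1, -1.5, 7.0]
width: 19.7
finger_force: 59.4
```

play_rows:
  moves:
    - {"dx": 0, "dy": 0.001, "dz": 0, "rx": 0, "ry": 0, "rz": 0, "claw": 0.1}
    - {"dx": 0, "dy": 0, "dz": 0, "rx": 0, "ry": 0, "rz": 0, "claw": 0.8}
    - {"dx": 0, "dy": 0, "dz": 0, "rx": 0, "ry": 0, "rz": 0, "claw": 0.8}
    - {"dx": 0, "dy": 0, "dz": 0, "rx": 0, "ry": 0, "rz": 0, "claw": 0.8}
    - {"dx": 0, "dy": 0, "dz": -0.05, "rx": 0, "ry": 0, "rz": 0, "claw": 0.8}
    - {"dx": 0, "dy": 0, "dz": -0.11, "rx": 0, "ry": 0, "rz": 0, "claw": 0.8}
    - {"dx": 0.05, "dy": 0, "dz": -0.16, "rx": 0, "ry": 0, "rz": 0, "claw": 0.8}
    - {"dx": 0.08, "dy": 0, "dz": -0.2, "rx": 0, "ry": 0, "rz": 0, "claw": 0.8}

```text
time: 65.05
eef_pos: [597.5, -33.9, 291.1]
tool_rot: [[-0.989, 0.148, -0.0], [0.148, 0.989, 0.0], [0.0, 0.0, -1.0]]
ft_force: [1.2, 0.2, 0.6]
width: 68.3
finger_force: 0.0
```

play_rows:
  moves:
    - {"dx": 0.03, "dy": 0, "dz": -0.02, "rx": 0, "ry": 0, "rz": 0, "claw": 0.8}
    - {"dx": 0.06, "dy": 0, "dz": -0.02, "rx": 0, "ry": 0, "rz": 0, "claw": 0.8}
    - {"dx": 0.06, "dy": 0, "dz": -0.02, "rx": 0, "ry": 0, "rz": 0, "claw": 0.8}
    - {"dx": 0.06, "dy": 0, "dz": -0.02, "rx": 0, "ry": 0, "rz": 0, "claw": 0.8}
    - {"dx": 0.06, "dy": 0, "dz": -0.02, "rx": 0, "ry": 0, "rz": 0, "claw": 0.8}
    - {"dx": 0.06, "dy": 0, "dz": -0.02, "rx": 0, "ry": 0, "rz": 0, "claw": 0.8}
    - {"dx": 0.06, "dy": 0, "dz": -0.02, "rx": 0, "ry": 0, "rz": 0, "claw": 0.8}
    - {"dx": 0.06, "dy": 0, "dz": -0.02, "rx": 0, "ry": 0, "rz": 0, "claw": 0.8}

```text
time: 66.05
eef_pos: [539.3, -25.3, 309.7]
tool_rot: [[-0.989, 0.148, -0.0], [0.148, 0.989, 0.0], [0.0, -0.0, -1.0]]
ft_force: [0.7, 0.1, -1.3]
width: 68.7
finger_force: 0.0
```

```bash
python3 - <<'E'
from h import *
w=cap("wrist");s=cap("scene");d=cap("side");o=get_obs();print(o["eef_pos"],o["time"])
for k in blobs(w,(4,150,110),(14,255,255),100)[:1]: print(rect(w,k,134),cv2.boundingRect(k))
cv2.imwrite("pics/c12.png",np.vstack([np.hstack([cv2.resize(w["img"],(400,300)),cv2.resize(d["img"][130:310,80:320],(400,300))]),np.hstack([cv2.resize(s["img"],(400,300)),cv2.resize(s["img"][200:305,310:450],(400,300))])])[:,:,::-1])
E
```

```text
[539.23866796 -25.25249933 309.86456147] 66.2
(array([675.4, -46.4]), 23.0, 20.7, -8.1) (273, 290, 18, 18)
```

View pics/c12.png

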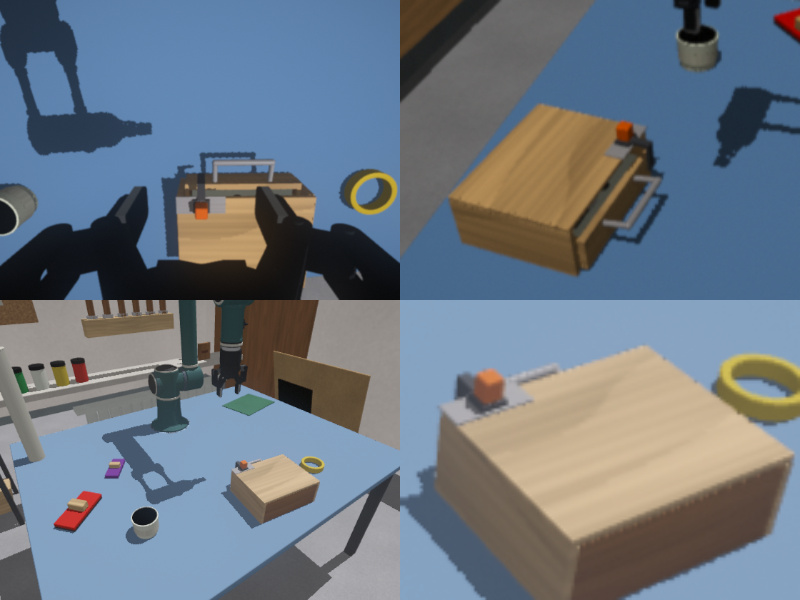

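The picture shows the tray home, with the catch's tongue across its front; the knob is back at (675,-46), where it started. Only the decoys, the tub and the tape remain on the bench, so I'm handing in.

```bash
python3 -c "
from rig import job_done;print(job_done())"
```

```text
the job is handed in; nothing more can be done
None
```

The kit is packed: red and yellow pads in their bays, palette on the ledges with brush_a beside the grip, tray home and catch across it, handed in with no verdict returned; no green pad or second brush was in any view, and the packed contents were last measured just before the tray was pushed home.

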